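# Unlock and open the chip compartment of a desk punch

## Task

Open the chip compartment of the desk punch for emptying: guide the selector lever through its zigzag gate from the first slot on the right to the far end of the last slot on the left, which unlocks the cover. Then press the cover's release tab down and, keeping it down, slide the cover towards the front of the machine as far as it goes. Leave lever and cover like that, and leave the other things on the desk where they are.

Things in the scene. Friction and masses are not known exactly. Their poses are not given: they have to be found in the camera images.
- punch: grey desk punch, 202 deep, 250 wide, 125 mm high at its rear block, fixed; origin under its middle on the desk, x to its back, y to its left, z up. The front half is a sloping console. A fixed dark U-shaped handle hangs over it: its bar (16 mm thick) runs along y at x = -27, z = 242 mm, so a gripper pointing straight down does not fit over lever or tab; one tilted along the console's normal does.
- console: sloping face of the machine, 130 mm up the slope, 250 mm wide, tilted 28 deg to the front; origin on the face at its middle (x = -30, z = 82 mm of the machine), x up the slope (back and up), y left, z square out of the face. Steel gate plate on the left half, cover on the right. Triples below are (x, y, z) in mm of this frame. The handle's bar is at x = 78, z = 140.
- knob (a point): middle of the lever's black barrel-shaped knob, 27 mm wide and 31 mm tall, always 38 mm out of the console face (knob spans z = 22 to 53, bare 8 mm stem below); axes as the console's. The lever does not lean: stem and knob shift as a whole along the console face. Nothing stands within 30 mm of it that is higher than 9 mm over the face except the tab (19 mm).
- last_slot (a point): fixed point: the knob's middle when the lever is at the far end of the last slot, (14, 90, 38). The gate is a slot 12 mm wide for the 8 mm stem; centre line (x, y): first slot (-14, 20) to (14, 20), left to (14, 55), down the middle slot to (-14, 55), left to (-14, 90), up the last slot to (14, 90). One, two, three small raised dots mark first, middle, last slot.
- lever_left (a joint): how far the lever is to the left of the first slot, m: 0 first slot, 0.035 middle slot, 0.070 last slot. Stays where it is left; 1 to 2 N moves it. The lever also draws a hidden bolt that keeps the cover locked until about 0.06.
- lever_up (a joint): how far the lever is up the slope, m: 0 lower end, 0.028 upper end of the slots. At the start anywhere in the lower half of the first slot; 0.028 in the last slot is the goal. Stays where it is left; 1 to 2 N moves it.
- chip_cover (a joint): how far the grey cover (95 wide, 60 long, top 6 mm over the console face) on the right half has slid down the slope (console -x), m: 0 closed, 0.034 fully open, against a stop. Needs 1 to 3 N; latched unless the tab is down, and locked by the lever. Stays where it is left.
- tab (a joint): how far the tab is pressed into the console face (console -z), m: 0 up, 0.007 fully down. Sprung: 2 N at the start, 5.5 N fully down. Its catch is free from 0.0035 on; it must be kept down over the first 20 mm of the cover's way.
- tab_top (a point): middle of the top face of the black release tab, which sits in the cover and moves with it, at (10, -65, 14) when closed; axes as the console's. The pressing face is 21 mm along the slope by 51 mm wide; along its lower (front) edge stands a ridge 4 mm thick and 5 mm above the face, for pulling the cover open.
- binder_clip_1: black binder clip, 17x30x21 mm, on top of the machine's rear block; a bystander
- mouse: computer mouse, 101x57x37 mm, right of the machine; a bystander
- tape_measure: pocket tape measure, 36x68x60 mm, left of the machine; a bystander
- scissors_1: office scissors lying flat, 179 mm long, in front of the machine on the right; a bystander
- earbud_case: white earbud case, 26x58x41 mm, in front of the machine on the left; a bystander
- usb_stick: blue usb memory stick, 18x50x9 mm, lying close in front of the machine; a bystander

How it is judged:
By the outcome, as a careful person would: the job done as asked, in the order asked, and still so for the second after the job is handed in, with the robot touching nothing.
It also fails if it takes over 50 s, if anything falls off the work surface, if the arm or the gripper's body presses on something with over 40 N, if the wrist force passes 120 N, or if a joint passes its speed limit or range.

## Robot

A 6-joint arm with a two-finger parallel gripper is mounted at the origin on a cart in front of the work surface, level with it; the furniture and walls round the work are solid. World frame = base frame: x ahead of the robot, y to its left, z up, the work surface at z = 0. Lengths are in m, angles in degrees, forces in N, time in s.
With the tool pointing down it reaches from about 0.4 to 0.825 m from the base axis. Payload 7 kg.
Tool frame: the origin (TCP) lies midway between the tips of the shut fingers; the grasp point (between the pads) lies 19 mm behind it; z points along the fingers, y is the direction in which the jaws open and shut (so a half turn about z gives the same grasp; the last joint's range is limited). The gripper opens to 88 mm and grips with 3 to 60 N. Pads are 19 mm wide; open, the fingers measure 130 mm over their backs; the gripper's body (78 mm by 193 mm) begins 47 mm behind the grasp point.
Start: joints at [90.304, 20.546, 0.682, 0, -70.136, -16.507], TCP at [0.188, 0.648, 0.227] pointing down, gripper open.
Joint ranges: [-176.03, 176.03], [-82.01, 121.73], [-58.28, 71.71], [-173.87, 95.51], [-174.79, -0.11], [-173.66, 173.66]. Speed limits (degrees/s): [136.94, 136.94, 172.46, 180, 180, 180].

## Interface

Orientations are given as [roll, pitch, yaw] about the fixed x, y, z axes, in that order (R = Rz(yaw) Ry(pitch) Rx(roll)).
In Python, from plant import sensors, cams, job gives the robot as it stands.
- The arm moves only by the tool move_arm, never from a script. Its argument "commands" is a list of rows, each a list of 7 numbers: the finger opening in cm, from 0 to 8.76, then the shift along the tool's x, y, z in cm, then the turn, a rotation vector about the tool's x, y, z in rad. In form: [[hand, x, y, z, wx, wy, wz], ...]. A call has exactly 8 rows; each row is the pose to reach, as a shift and turn from the pose commanded when the call began, along the tool's axes at that moment; what a row does not reach only later rows make up. A row lasts 1/8 s, in which the tool goes at most 62.5 mm and 10.7 degrees, less where a joint would pass 70% of its speed; a pose out of reach is approached as far as the arm can. A call with a gripper value outside its range is refused whole. The fingers move at their own pace and stop on an object; the grip force is fixed at half the most. Time passes only in rows, so rows that repeat a pose let the fingers close, or fill a call up. It gives the time, the measured TCP pose, the force and the opening at its end, in the units of the state.
- sensors.get_obs(): the state, without advancing time (a new reading comes with each control period).
- cams.snapshot(name): name is "scene" or "side" or "wrist"; returns a dict with "frame" (400x640x3 uint8, red, green, blue), "camera_matrix" (3x3 intrinsics, pixels), "R" (3x3) and "t" (3): a world point X has camera coordinates R X + t. Camera axes: x right, y down, z forward; pixel columns grow to the right and rows downward; lengths in m; the calibration is good to about 2 mm. A picture is of the moment at which its call begins. There is no depth.
- job.close_job(): hands the job in, once; it reports no verdict.
The state is a dict: "clock": time; "joint_pos": joint angles; "qvel": joint speeds; "tau": joint torques, N m; "tool_pos": TCP position; "orientation": TCP orientation; "force": force on the tool from outside, world axes, zero at the start; "moment": the same for the moment, N m; "opening": finger opening in m.
Only numpy, scipy, OpenCV 4.12 (cv2) and the standard library are available. Lean on these libraries where they do the work, as an engineer would, in place of code of your own. Each camera call takes 0.05 s, during which the arm holds its last target.

## Working session

There is one attempt and no reset: what is moved stays moved. The work goes in short steps, Python scripts to look and compute and a tool call to move; the robot and the scene stay as the last step left them, time stands still between calls to the robot, and variables do not carry over. Pictures are saved under pics/ and viewed, and the job is handed in when it is done.

Besides the shell and the picture viewer there is one more tool, called after ">>>" as name(argument=value, ...), one argument or row to a line, values as JSON. move_arm: Moves the arm, as the interface text tells. Its arguments: {"type":"object","properties":{"commands":{"type":"array"}},"required":["commands"]}

```bash
mkdir -p pics; ls; python3 - <<'E'
from plant import sensors,cams
import cv2,json
o=sensors.get_obs();print(o)
for n in ["scene","side","wrist"]:
    s=cams.snapshot(n);cv2.imwrite(f"pics/{n}0.png",s["frame"][:,:,::-1]);print(n,s["camera_matrix"],s["R"],s["t"])
E
```

```text
pics
{'clock': 0.0, 'joint_pos': array([ 9.03039286e+01,  2.05892443e+01,  6.34082751e-01, -2.04566778e-02,
       -7.01368403e+01, -1.65059395e+01]), 'qvel': array([ 0.10598674,  0.05574443,  0.02240091,  0.01620107, -0.01917207,
        0.03833223]), 'tau': array([ 2.82479086e-04, -5.82724750e+01,  2.93055439e+01,  6.99741125e+00,
        6.92023285e-03, -1.56121405e-04]), 'tool_pos': array([0.18823992, 0.64770491, 0.22564872]), 'orientation': array([ 1.79906325e+02, -7.70331603e-03, -1.62089707e+01]), 'force': array([0.39728704, 0.36231046, 0.07028871]), 'moment': array([ 0.06846929, -0.02371244, -0.00342228]), 'opening': 0.08764775151939942}
scene [[460.89075301   0.         324.32534224]
 [  0.         460.89075301 200.9195923 ]
 [  0.           0.           1.        ]] [[ 0.78786573 -0.61584283  0.00228045]
 [-0.31093818 -0.40098316 -0.86170177]
 [ 0.53158728  0.67819622 -0.50740994]] [-0.42102486  0.21186398  1.09736762]
side [[411.97598759   0.         318.42642283]
 [  0.         411.97598759 197.76048081]
 [  0.           0.           1.        ]] [[-0.94493656 -0.32653124  0.0217313 ]
 [-0.23854084  0.64179942 -0.72882904]
 [ 0.22403832 -0.69388101 -0.68435077]] [0.49110217 0.20354118 1.32977883]
wrist [[301.89982451   0.         318.74309918]
 [  0.         301.89982451 200.47622147]
 [  0.           0.           1.        ]] [[-0.27742655 -0.96074632  0.00100826]
 [-0.91578365  0.26476006  0.3020636 ]
 [-0.29047344  0.08287711 -0.95328724]] [ 0.67428728 -0.03750153  0.39273756]
```

View pics/scene0.png

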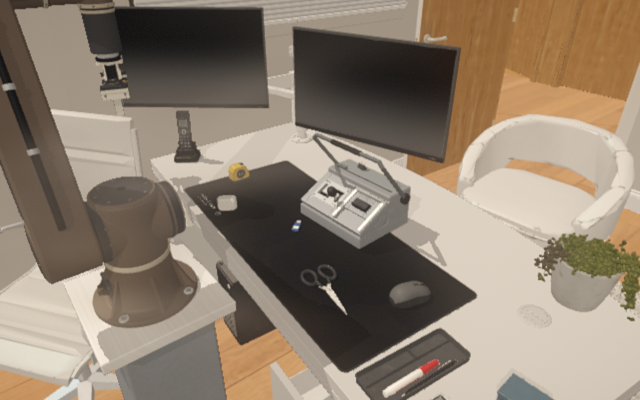

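View pics/side0.png

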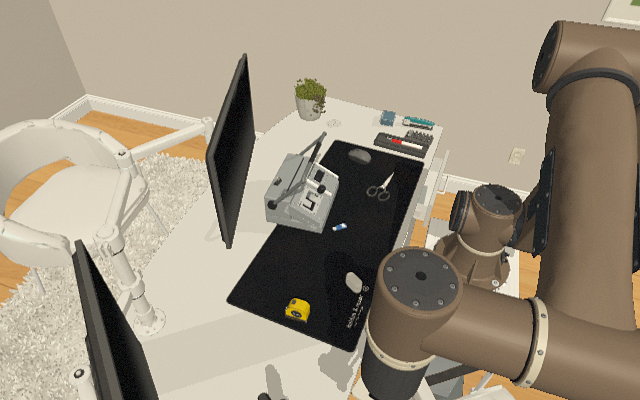

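View pics/wrist0.png

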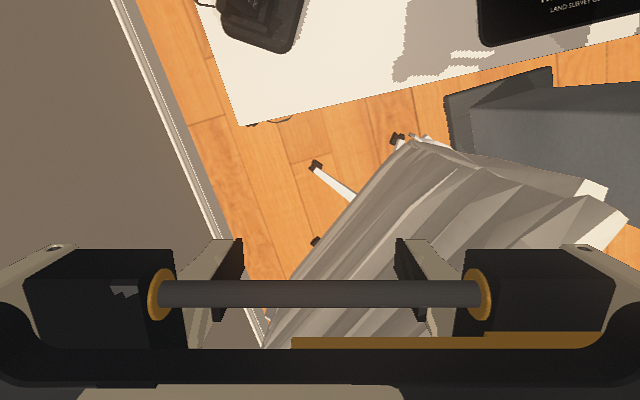

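```bash
python3 - <<'E'
import cv2
a=cv2.imread("pics/scene0.png");cv2.imwrite("pics/sc1.png",cv2.resize(a[130:250,290:420],None,fx=6,fy=5,interpolation=cv2.INTER_CUBIC)[:600,:780])
b=cv2.imread("pics/side0.png");cv2.imwrite("pics/sd1.png",cv2.resize(b[125:240,255:350],None,fx=6,fy=5,interpolation=cv2.INTER_CUBIC))
E
```

```text
(no output)
```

View pics/sc1.png

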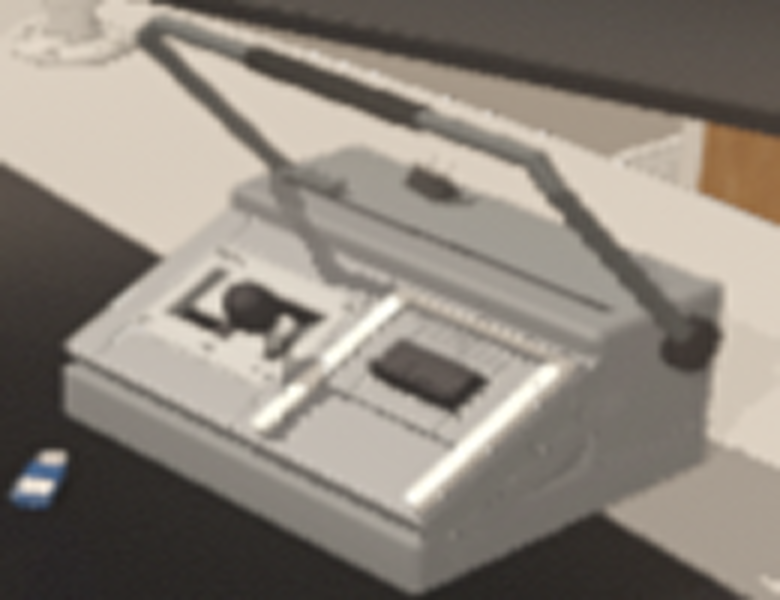

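View pics/sd1.png

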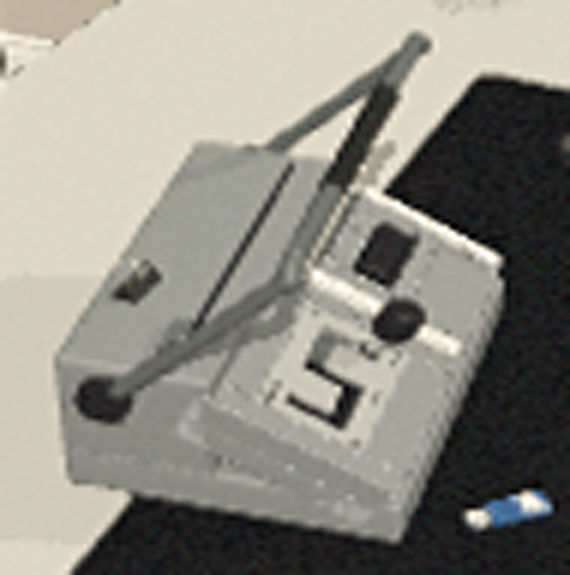

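```bash
cat > h.py <<'E'
import numpy as np
from scipy.spatial.transform import Rotation as Ro
c,s=np.cos(np.radians(28)),np.sin(np.radians(28))
RC=np.array([[c,0,-s],[0,1,0],[s,0,c]])  # cols console x,y,z in machine
def con(p): return RC@(np.array(p)/1e3)+np.array([-.03,0,.082])
def pose(q):
    return Ro.from_euler('z',q[2]).as_matrix(),np.array([q[0],q[1],q[3] if len(q)>3 else 0])
def proj(S,X):
    v=S["R"]@X+S["t"];v=S["camera_matrix"]@v;return v[:2]/v[2]
E
cat > fit.py <<'E'
from h import *
from plant import cams
from scipy.optimize import least_squares
S={n:cams.snapshot(n) for n in("scene","side")}
m=lambda *p:np.array(p)/1e3
L=[("scene",m(-101,-125,0),(415,595)),("scene",m(-101,125,0),(65,410)),("scene",m(101,-125,0),(708,460)),("scene",m(101,-125,125),(720,290)),("scene",con((10,-65,14)),(430,372)),
("side",con((10,-65,14)),(388,253)),("side",m(-101,125,0),(400,540)),("side",m(101,125,0),(72,482)),("side",m(101,125,125),(57,360)),("side",m(101,-125,125),(200,143))]
def px(n,p): return np.array([p[0]/6+290,p[1]/5+130]) if n=="scene" else np.array([p[0]/6+255,p[1]/5+125])
K={"scene":(250,305),"side":(398,320)}
def f(q):
    R,t=pose(q); r=[proj(S[n],R@X+t)-px(n,p) for n,X,p in L]
    k=R@con((-14+q[3]*1e3,20,38))+t
    r+=[proj(S[n],k)-px(n,p) for n,p in K.items()]
    return np.ravel(r)
def f2(q): 
    return f(q)
import itertools
def F(q):
    R,t=pose(q[:3]); r=[proj(S[n],R@X+t)-px(n,p) for n,X,p in L]
    k=R@con((-14+q[3]*1e3,20,38))+t
    r+=[proj(S[n],k)-px(n,p) for n,p in K.items()]
    return np.ravel(r)
for y0 in (-1.5,-.5,.5,1.5):
    o=least_squares(F,[.7,0,y0,.01],loss="soft_l1");print(o.x,np.degrees(o.x[2]),o.cost)
    if o.cost<50: print(F(o.x).reshape(-1,2).round(1))
E
python3 fit.py
```

```text
[ 0.59286071 -0.05994601  0.05830863 -0.00446708] 3.3408382018072076 14.806724453333615
[[-1.3  1.6]
 [-1.4  1.3]
 [-1.2  1.3]
 [ 1.  -2.2]
 [ 1.1 -3.4]
 [-2.1 -1.7]
 [ 0.8  1.8]
 [-0.4  0.8]
 [-0.4 -1. ]
 [ 0.3 -1.6]
 [ 0.4  0.4]
 [-0.2  0.5]]
[ 0.5928607  -0.05994601  0.05830859 -0.00446708] 3.340836250849053 14.806724453316118
[[-1.3  1.6]
 [-1.4  1.3]
 [-1.2  1.3]
 [ 1.  -2.2]
 [ 1.1 -3.4]
 [-2.1 -1.7]
 [ 0.8  1.8]
 [-0.4  0.8]
 [-0.4 -1. ]
 [ 0.3 -1.6]
 [ 0.4  0.4]
 [-0.2  0.5]]
[ 0.59286071 -0.05994601  0.05830863 -0.00446708] 3.3408384353848093 14.806724453336086
[[-1.3  1.6]
 [-1.4  1.3]
 [-1.2  1.3]
 [ 1.  -2.2]
 [ 1.1 -3.4]
 [-2.1 -1.7]
 [ 0.8  1.8]
 [-0.4  0.8]
 [-0.4 -1. ]
 [ 0.3 -1.6]
 [ 0.4  0.4]
 [-0.2  0.5]]
[ 0.59286071 -0.05994601  0.05830868 -0.00446708] 3.340841223612077 14.806724453372697
[[-1.3  1.6]
 [-1.4  1.3]
 [-1.2  1.3]
 [ 1.  -2.2]
 [ 1.1 -3.4]
 [-2.1 -1.7]
 [ 0.8  1.8]
 [-0.4  0.8]
 [-0.4 -1. ]
 [ 0.3 -1.6]
 [ 0.4  0.4]
 [-0.2  0.5]]
```

```bash
cat > plan.py <<'E'
from h import *
from plant import sensors,cams
def tool():
    o=sensors.get_obs();return Ro.from_euler('xyz',o["orientation"],degrees=True).as_matrix(),o["tool_pos"]
def rel(R0,p0,R1,p1):
    return np.r_[R0.T@(np.array(p1)-p0)*100, Ro.from_matrix(R0.T@R1).as_rotvec()]
E
python3 - <<'E'
from plan import *
R,p=tool();S=cams.snapshot("wrist")
print(R,p);C=-S["R"].T@S["t"];print("cam in tool",R.T@(C-p)); print("cam axes in tool (rows x,y,z)",S["R"]@R)
E
```

```text
[[ 9.60262801e-01 -2.79097370e-01 -1.03104225e-04]
 [-2.79097372e-01 -9.60262550e-01 -7.01736864e-04]
 [ 9.68457878e-05  7.02627925e-04 -9.99999748e-01]] [0.18832676 0.64799939 0.22613505]
cam in tool [ 8.17416357e-02 -3.75608996e-06 -1.59290811e-01]
cam axes in tool (rows x,y,z) [[ 1.79809504e-03  9.99998301e-01  4.06252617e-04]
 [-9.53243654e-01  1.83679422e-03 -3.02197224e-01]
 [-3.02197456e-01  1.56121598e-04  9.53245337e-01]]
```

```bash
cat > m1.py <<'E'
from plan import *
q=[.59286,-.05995,.0583]
Rm,t=pose(q)
CR=Rm@RC
def W(p): return Rm@con(p)+t
RT=np.c_[-CR[:,0],CR[:,1],-CR[:,2]]
if __name__=="__main__":
    R0,p0=tool();N=24
    pf=W((-10,0,130));print(pf,Ro.from_matrix(RT).as_euler('xyz',degrees=True))
    th0,r0=np.arctan2(p0[1],p0[0]),np.hypot(*p0[:2]);th1,r1=np.arctan2(pf[1],pf[0]),np.hypot(*pf[:2])
    y0=np.radians(-16.2);y1=np.radians(3.34-180)
    Rb,pb=R0,p0
    for i in range(1,N+1):
        a=i/N;th=th0+(th1-th0)*a;r=r0+(r1-r0)*a
        z=p0[2]+(.33-p0[2])*min(1,a*3) if a<.7 else .33+(pf[2]-.33)*(a-.7)/.3
        b=max(0,(a-.6)/.4)
        # base: pointing down with yaw, then tilt 28*b about tool y
        y=y0+(y1-y0)*a
        R=Ro.from_euler('z',y).as_matrix()@np.diag([1,-1,-1.])
        full=Ro.from_euler('z',y1).as_matrix()@np.diag([1,-1,-1.])
        ti=Ro.from_matrix(full.T@RT).as_rotvec()
        R=R@Ro.from_rotvec(ti*b).as_matrix()
        p=np.array([r*np.cos(th),r*np.sin(th),z])
        print("[8.7, "+", ".join(f"{v:.2f}" for v in rel(Rb,pb,R,p))+"],")
        if i%8==0: Rb,pb=R,p;print()
E
python3 m1.py
```

```text
[ 0.49316888 -0.06576859  0.19208847] [-180.           28.         -176.65965605]
[8.7, 3.95, 0.86, -1.30, 0.00, -0.00, 0.12],
[8.7, 7.80, 1.94, -2.59, 0.00, -0.00, 0.23],
[8.7, 11.53, 3.24, -3.89, 0.00, -0.00, 0.35],
[8.7, 15.14, 4.76, -5.18, 0.00, -0.00, 0.47],
[8.7, 18.60, 6.47, -6.48, 0.00, -0.00, 0.58],
[8.7, 21.92, 8.37, -7.78, 0.00, -0.00, 0.70],
[8.7, 25.09, 10.45, -9.07, 0.00, -0.00, 0.82],
[8.7, 28.08, 12.69, -10.37, 0.00, -0.00, 0.93],

[8.7, 3.60, -0.84, 0.00, 0.00, 0.00, 0.12],
[8.7, 7.20, -1.45, 0.00, 0.00, 0.00, 0.23],
[8.7, 10.79, -1.83, 0.00, 0.00, 0.00, 0.35],
[8.7, 14.36, -1.99, 0.00, 0.00, 0.00, 0.47],
[8.7, 17.88, -1.93, 0.00, 0.00, 0.00, 0.58],
[8.7, 21.35, -1.65, 0.00, 0.00, 0.00, 0.70],
[8.7, 24.76, -1.17, 0.00, 0.01, -0.03, 0.82],
[8.7, 28.09, -0.48, 0.00, 0.04, -0.08, 0.93],

[8.7, 2.66, -2.08, 0.17, 0.01, -0.05, 0.12],
[8.7, 5.52, -3.97, 1.86, 0.03, -0.10, 0.23],
[8.7, 8.47, -5.66, 3.54, 0.06, -0.15, 0.35],
[8.7, 11.47, -7.15, 5.21, 0.09, -0.20, 0.46],
[8.7, 14.53, -8.45, 6.89, 0.12, -0.25, 0.57],
[8.7, 17.62, -9.55, 8.56, 0.16, -0.29, 0.68],
[8.7, 20.73, -10.45, 10.22, 0.21, -0.34, 0.79],
[8.7, 23.85, -11.15, 11.89, 0.26, -0.38, 0.90],
```

>>> move_arm(
  commands=[
    [8.7,3.95,0.86,-1.3,0,0,0.12],
    [8.7,7.8,1.94,-2.59,0,0,0.23],
    [8.7,11.53,3.24,-3.89,0,0,0.35],
    [8.7,15.14,4.76,-5.18,0,0,0.47],
    [8.7,18.6,6.47,-6.48,0,0,0.58],
    [8.7,21.92,8.37,-7.78,0,0,0.7],
    [8.7,25.09,10.45,-9.07,0,0,0.82],
    [8.7,28.08,12.69,-10.37,0,0,0.93],
  ],
)

```text
clock: 1.3
tool_pos: [0.4233, 0.4469, 0.3306]
orientation: [180.0, -0.0, -69.7]
force: [1.0, -0.0, -0.2]
opening: 0.0872
```

>>> move_arm(
  commands=[
    [8.7,3.6,-0.84,0,0,0,0.12],
    [8.7,7.2,-1.45,0,0,0,0.23],
    [8.7,10.79,-1.83,0,0,0,0.35],
    [8.7,14.36,-1.99,0,0,0,0.47],
    [8.7,17.88,-1.93,0,0,0,0.58],
    [8.7,21.35,-1.65,0,0,0,0.7],
    [8.7,24.76,-1.17,0,0.01,-0.03,0.82],
    [8.7,28.09,-0.48,0,0.04,-0.08,0.93],
  ],
)

```text
clock: 2.3
tool_pos: [0.5259, 0.1857, 0.3298]
orientation: [180.0, 5.0, -123.0]
force: [0.5, -0.4, 1.0]
opening: 0.0868
```

>>> move_arm(
  commands=[
    [8.7,2.66,-2.08,0.17,0.01,-0.05,0.12],
    [8.7,5.52,-3.97,1.86,0.03,-0.1,0.23],
    [8.7,8.47,-5.66,3.54,0.06,-0.15,0.35],
    [8.7,11.47,-7.15,5.21,0.09,-0.2,0.46],
    [8.7,14.53,-8.45,6.89,0.12,-0.25,0.57],
    [8.7,17.62,-9.55,8.56,0.16,-0.29,0.68],
    [8.7,20.73,-10.45,10.22,0.21,-0.34,0.79],
    [8.7,23.85,-11.15,11.89,0.26,-0.38,0.9],
  ],
)

```text
clock: 3.3
tool_pos: [0.4958, -0.0653, 0.1914]
orientation: [179.3, 28.4, -176.6]
force: [1.0, -2.9, 1.7]
opening: 0.0869
```

```bash
python3 - <<'E'
from m1 import *
import cv2
for n in ["scene","side","wrist"]:
    S=cams.snapshot(n);f=S["frame"][:,:,::-1].copy();cv2.imwrite(f"pics/{n}1.png",f)
S=cams.snapshot("wrist")
R,p=tool();print(p,Ro.from_matrix(R).as_euler('xyz',degrees=True),(RT.T@R).round(3))
np.savez("wr1.npz",**S)
for P in [(10,-65,14),(-14,20,38),(-14,90,0),(14,90,0),(-65,125,0),(-65,-125,0)]: print(P,proj(S,W(P)))
E
```

```text
[ 0.49527759 -0.06549096  0.19104172] [ 179.52718026   28.16118295 -176.29911645] [[ 1.     0.006 -0.003]
 [-0.006  1.     0.011]
 [ 0.003 -0.011  1.   ]]
(10, -65, 14) [250.28495072 218.031554  ]
(-14, 20, 38) [341.15902566 202.19353045]
(-14, 90, 0) [408.68110529 190.50642913]
(14, 90, 0) [406.043552   216.99917586]
(-65, 125, 0) [450.97965561 138.35117267]
(-65, -125, 0) [183.6114528  137.10972497]
```

View pics/wrist1.png

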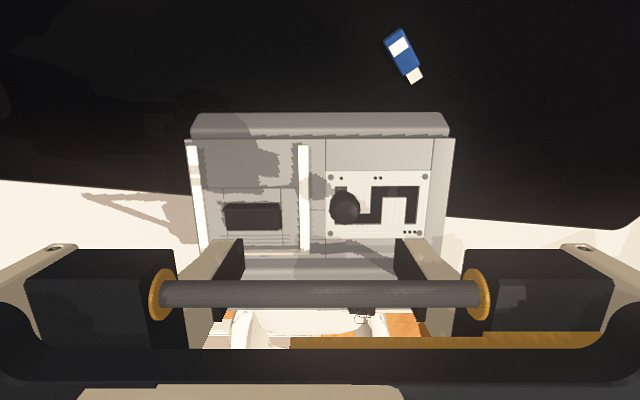

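View pics/scene1.png

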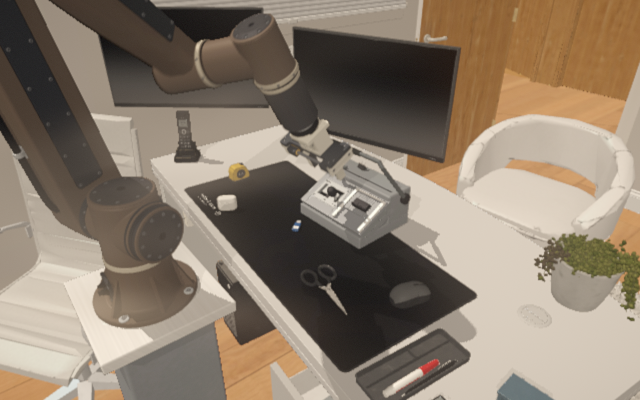

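Good view. I'll enlarge it to refine the pose.

```bash
python3 - <<'E'
import cv2
a=cv2.imread("pics/wrist1.png")
cv2.imwrite("pics/w1L.png",cv2.resize(a[105:255,180:320],None,fx=5,fy=4,interpolation=cv2.INTER_CUBIC))
cv2.imwrite("pics/w1R.png",cv2.resize(a[105:255,315:465],None,fx=5,fy=4,interpolation=cv2.INTER_CUBIC))
E
```

```text
(no output)
```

View pics/w1L.png

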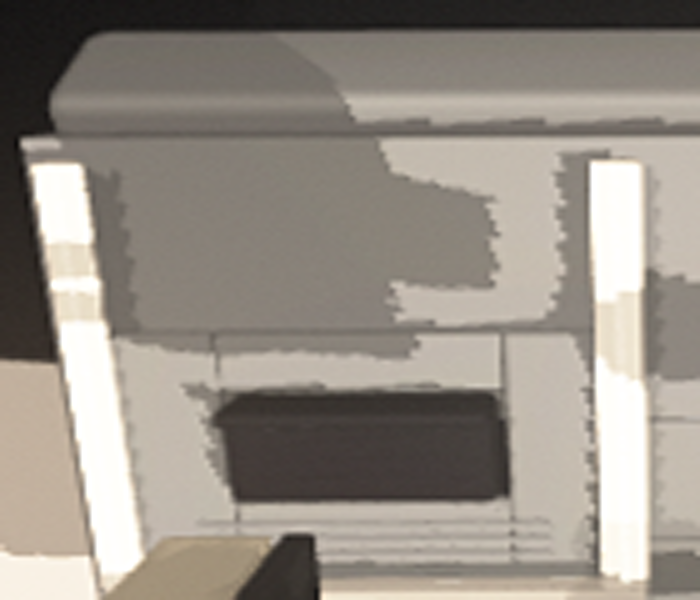

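View pics/w1R.png

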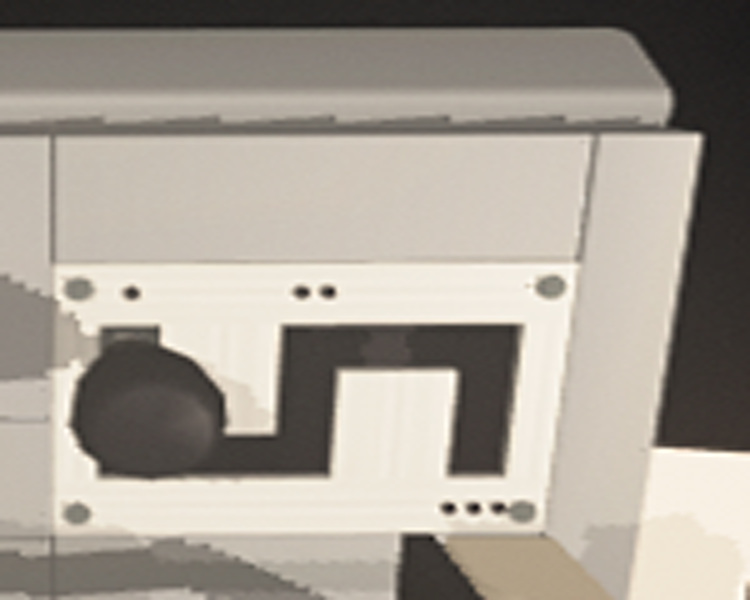

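```bash
cat > fit2.py <<'E'
from h import *
from scipy.optimize import least_squares
S=dict(np.load("wr1.npz"))
r=lambda x,y:np.array([x/5+315,y/4+105]); l=lambda x,y:np.array([x/5+180,y/4+105])
zp=1.5
L=[((-20,14,zp),r(100,326)),((-20,49,zp),r(285,323)),((-20,96,zp),r(523,323)),((20,96,zp),r(503,476)),((20,84,zp),r(448,476)),((20,61,zp),r(330,476)),((20,14,zp),r(98,476)),((-8,84,zp),r(460,368)),((-8,61,zp),r(336,368)),((8,49,zp),r(277,435)),((-65,125,0),r(703,133)),((-65,-125,0),l(22,138)),((20.5,-90.5,14),l(235,497)),((20.5,-39.5,14),l(508,497))]
def P6(q): return Ro.from_rotvec([q[4],q[5],q[2]]).as_matrix(),np.array([q[0],q[1],q[3]])
def F(q,w):
    q=np.r_[q,np.zeros(6-len(q))];R,t=P6(q)
    return np.r_[np.ravel([proj(S,R@con(X)+t)-p for X,p in L]),q[3:6]*w]
for n in (4,6):
    o=least_squares(F,[.593,-.06,.058,0,0,0][:n],args=(0,));print(n,o.x.round(4),o.cost,np.degrees(o.x[2]));print(F(o.x,0)[:-(n-3) if n<6 else -3].reshape(-1,2).round(1).tolist() if 0 else np.ravel([0]) )
    R,t=P6(np.r_[o.x,np.zeros(6-n)])
    print([(proj(S,R@con(X)+t)-p).round(1).tolist() for X,p in L])
    for K in range(-20,15,4): print(K,proj(S,R@con((K,20,38))+t).round(1),end=' ')
    for K in [(14,90,38),(10,-65,14)]: print(R@con(K)+t)
E
python3 fit2.py
```

```text
4 [ 0.5915 -0.0567  0.0672  0.0028] 4.474516898493882 3.852125634497595
[0]
[[0.3, -0.7], [-0.6, -0.1], [0.3, -0.2], [0.4, -0.1], [-0.5, -0.0], [0.3, 0.1], [0.1, 0.3], [-0.5, 0.4], [0.9, 0.5], [-0.4, -0.8], [-0.2, -0.2], [1.0, -0.7], [0.3, 0.9], [-1.5, 0.7]]
-20 [344.8 196.8] -16 [344.7 201.3] -12 [344.6 205.7] -8 [344.5 210.1] -4 [344.4 214.4] 0 [344.3 218.8] 4 [344.2 223. ] 8 [344.1 227.3] 12 [344.  231.5] [0.5500746  0.03068842 0.12495582]
[ 0.56820581 -0.12344171  0.10188719]
6 [ 0.5902 -0.0569  0.0655  0.002  -0.0024  0.0188] 4.065953197030025 3.7540395454131756
[0]
[[0.4, -0.6], [-0.5, 0.1], [0.4, -0.1], [0.2, -0.3], [-0.7, -0.2], [0.2, -0.1], [0.1, 0.1], [-0.5, 0.4], [0.9, 0.5], [-0.4, -0.9], [0.2, 0.0], [0.6, -0.5], [0.5, 1.0], [-1.3, 0.7]]
-20 [345.  197.7] -16 [344.9 202.1] -12 [344.8 206.5] -8 [344.6 210.9] -4 [344.5 215.2] 0 [344.4 219.5] 4 [344.3 223.7] 8 [344.2 227.9] 12 [344.1 232. ] [0.55115927 0.03090876 0.12465274]
[ 0.56859752 -0.12332167  0.10172066]
```

```bash
cat > m2.py <<'E'
from plan import *
import sys
q=[.5915,-.0567,.0672,.0028]
Rm,t=pose(q);CR=Rm@RC
def W(p): return Rm@con(p)+t
RT=np.c_[-CR[:,0],CR[:,1],-CR[:,2]]
def incon(p): return (CR.T@(np.array(p)-W((0,0,0)))*1e3).round(1)
def go(*pts):
    R,p=tool();o=sensors.get_obs();print("now",incon(p),"err",np.degrees(Ro.from_matrix(RT.T@R).as_rotvec()).round(2),"F(console)",(CR.T@o["force"]).round(1),"open",o["opening"],o["clock"])
    for P in pts: print(P,rel(R,p,RT,W(P)).round(2).tolist())
E
python3 - <<'E'
from m2 import *
go((-11,20,80),(-11,20,22))
E
```

```text
now [ -8.9  -2.3 125.1] err [-0.4  -0.16  0.13] F(console) [ 1.3 -0.   0.2] open 0.08667960881317524 3.5
(-11, 20, 80) [0.23, 2.2, 4.52, 0.01, 0.0, -0.0]
(-11, 20, 22) [0.24, 2.16, 10.32, 0.01, 0.0, -0.0]
```

>>> move_arm(
  commands=[
    [5.0,0.1,0.7,1.5,0.01,0,0],
    [5.0,0.2,1.5,3.0,0.01,0,0],
    [5.0,0.23,2.2,4.5,0.01,0,0],
    [5.0,0.23,2.2,4.5,0.01,0,0],
    [5.0,0.23,2.2,4.5,0.01,0,0],
    [5.0,0.23,2.2,4.5,0.01,0,0],
    [5.0,0.23,2.2,4.5,0.01,0,0],
    [5.0,0.23,2.2,4.5,0.01,0,0],
  ],
)

```text
clock: 4.5
tool_pos: [0.5164, -0.0438, 0.1563]
orientation: [179.6, 27.7, -176.4]
force: [0.2, -0.3, -0.5]
opening: 0.0501
```

```bash
python3 - <<'E'
from m2 import *
import cv2
S=cams.snapshot("wrist");f=S["frame"][:,:,::-1]
np.savez("wr2.npz",**S)
cv2.imwrite("pics/wrist2.png",cv2.resize(f[60:320,160:480],None,fx=2.4,fy=2.2,interpolation=cv2.INTER_CUBIC))
for P in [(-11,20,38),(-11,20,53),(14,90,1.5),(-14,90,1.5),(20,96,1.5),(20,84,1.5)]: u=proj(S,W(P));print(P,u.round(1),((u-[160,60])*[2.4,2.2]).round())
go((-11,20,22))
E
```

```text
(-11, 20, 38) [320.5 215.7] [385. 342.]
(-11, 20, 53) [320.7 223.3] [386. 359.]
(14, 90, 1.5) [400.8 227.8] [578. 369.]
(-14, 90, 1.5) [403.5 196.9] [584. 301.]
(20, 96, 1.5) [407.2 234.2] [593. 383.]
(20, 84, 1.5) [393.4 234.2] [560. 383.]
now [-5.4 17.9 83.8] err [-0.24  0.28  0.21] F(console) [-0.5  0.9  0.2] open 0.05005220366401179 4.55
(-11, 20, 22) [0.53, 0.18, 6.18, 0.0, -0.0, -0.0]
```

View pics/wrist2.png

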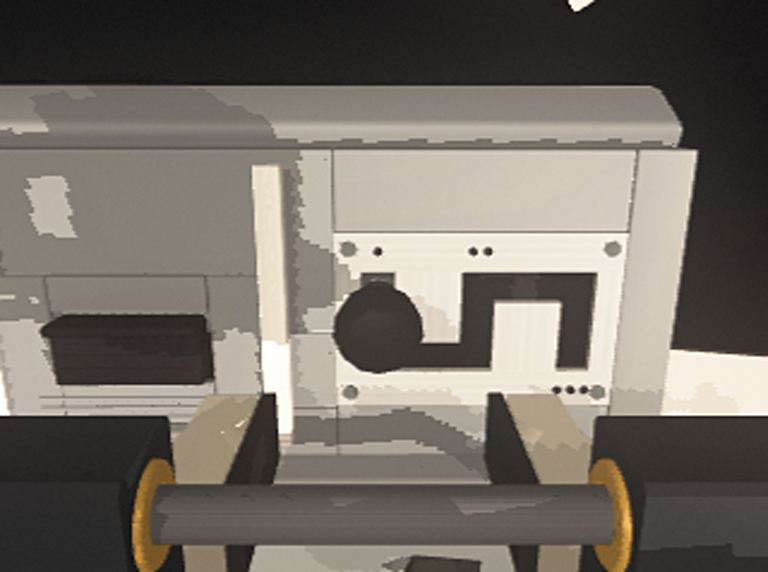

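```bash
cat > fit3.py <<'E'
from h import *
from scipy.optimize import least_squares
def fit(S,L,q0=(.5915,-.0567,.0672,.0028)):
    F=lambda q:np.ravel([proj(S,pose(q)[0]@con(X)+pose(q)[1]-0)-p for X,p in L])
    o=least_squares(F,q0,loss="soft_l1");return o.x,F(o.x).reshape(-1,2)
E
python3 - <<'E'
from m2 import *
from fit3 import fit
S=dict(np.load("wr2.npz"))
g=lambda x,y:np.array([x/2.4+160,y/2.2+60])
zp=1.5
L=[((-20,14,zp),g(361,273)),((-20,49,zp),g(463,273)),((-20,96,zp),g(597,273)),((20,96,zp),g(588,368)),((20,84,zp),g(558,368)),((20,61,zp),g(492,367)),((-8,84,zp),g(562,300)),((-8,61,zp),g(494,301)),((8,49,zp),g(461,342)),((-65,125,0),g(697,150)),((20.5,-90.5,14),g(58,384)),((20.5,-39.5,14),g(212,384))]
print(fit(S,L))
for i in range(3):
    S=cams.snapshot("wrist");go();C=-S["R"].T@S["t"];R,p=tool();print(R.T@(C-p), sensors.get_obs()["joint_pos"].round(2))
E
```

```text
(array([ 0.58782909, -0.0586069 ,  0.06512778, -0.00150389]), array([[ 0.51202056, -0.6190581 ],
       [ 0.00313779, -0.69368572],
       [ 0.450303  , -0.79370877],
       [ 0.11105738,  0.46628176],
       [-1.09670783,  0.5024895 ],
       [ 0.10963594,  1.02648712],
       [-0.3897429 ,  0.73204301],
       [ 0.78869547,  0.33302904],
       [-0.25589289, -0.48891318],
       [-0.30872807, -0.36938383],
       [ 1.18547105,  0.1342593 ],
       [-1.56400481, -0.03553304]]))
now [-5.5 17.9 83.7] err [-0.24  0.29  0.2 ] F(console) [-0.2 -0.6  0.4] open 0.049993393012975076 4.6
[ 0.08241877  0.00027328 -0.15951492] [  18.34   -5.41  -58.22   32.58  -12.04 -135.09]
now [-5.5 17.9 83.7] err [-0.24  0.3   0.2 ] F(console) [ 0.   0.  -0.1] open 0.049992383134182805 4.65
[ 0.08243844  0.00025558 -0.15950713] [  18.34   -5.41  -58.22   32.58  -12.04 -135.09]
now [-5.5 17.9 83.6] err [-0.24  0.3   0.2 ] F(console) [ 0.4 -0.2 -0.2] open 0.05001640497792497 4.7
[ 0.0824511   0.00026307 -0.15951258] [  18.34   -5.4   -58.22   32.58  -12.04 -135.09]
```

```bash
cat > kin.py <<'E'
from plan import *
import itertools
from scipy.optimize import least_squares
def rx(a):return Ro.from_euler('x',a,degrees=True).as_matrix()
def ry(a):return Ro.from_euler('y',a,degrees=True).as_matrix()
def rz(a):return Ro.from_euler('z',a,degrees=True).as_matrix()
A0=np.array([[0,0,1],[0,1,0],[-1,0,0.]]) # tool x->? tool z along link x
def fk(J,g,s4=1,s6=1,y6=0):
    h,L2,L3,off,d6,a1=g[:6]
    R=rz(J[0]);p=R@[a1,0,h]
    R=R@ry(J[1]);p=p+R@[0,0,L2]
    R=R@ry(-J[2]);
    R=R@rx(s4*J[3]);p=p+R@[L3,0,0]
    R=R@ry(-J[4]);p=p+R@[d6,-off,0]
    R=R@rx(s6*J[5]+y6)@A0
    return R,p
E
python3 - <<'E'
from kin import *
D=[([90.304,20.589,.634,-.02,-70.137,-16.506],[.18824,.6477,.22565],[179.906,-.008,-16.209])]
o=sensors.get_obs();D.append((o["joint_pos"],o["tool_pos"],o["orientation"]))
for s4,s6,y6 in itertools.product((1,-1),(1,-1),(0,90,180,-90)):
    e=[np.degrees(np.linalg.norm(Ro.from_matrix(Ro.from_euler('xyz',E,degrees=True).as_matrix().T@fk(J,[0]*6,s4,s6,y6)[0]).as_rotvec())) for J,p,E in D]
    if max(e)<40: print(s4,s6,y6,e)
for s4 in (1,-1):
    F=lambda g:np.r_[np.ravel([fk(J,g,s4)[1]-np.array(p) for J,p,E in D]), .02*(g-np.array([.2,.5,.5,.19,.3,0]))]
    r=least_squares(F,[.2,.5,.5,.19,.3,0]);print(s4,r.x.round(3),(F(r.x)[:6]*1e3).round(1))
E
```

```text
-1 -1 -90 [np.float64(0.0005032448148719154), np.float64(3.721182669529673e-14)]
1 [-0.037 -0.05  -0.063  0.196 -0.289  0.724] [ 4.7  0.4  0.8 -2.5  5.6 -0.7]
-1 [0.197 0.596 0.462 0.192 0.371 0.004] [ 0.4 -0.1  0.1 -0.1  0.5 -0.1]
```

```bash
cat > ik.py <<'E'
from kin import *
from m2 import *
G=[.197,.596,.462,.192,.371,.004]
lo=np.array([-176.03,-82.01,-58.28,-173.87,-174.79,-173.66]);hi=np.array([176.03,121.73,71.71,95.51,-.11,173.66])
def ik(R,p,J0,g=G):
    def F(J):
        r,x=fk(J,g,-1,-1,-90);return np.r_[(x-p)*10,Ro.from_matrix(R.T@r).as_rotvec()]
    o=least_squares(F,np.clip(J0,lo+.3,hi-.1),bounds=(lo,hi),x_scale=50.);return o.x,np.linalg.norm(F(o.x)[:3])*100,np.degrees(np.linalg.norm(F(o.x)[3:]))
def ori(d,lat):  # d deg: less tilt (about console y); lat: wrist leaning to +y by lat deg
    return RT@Ro.from_rotvec(np.radians([0,0,0])).as_matrix()@ry(d)@rx(lat)
E
python3 - <<'E'
from ik import *
J0=sensors.get_obs()["joint_pos"]
print((CR.T@-ori(6,0)[:,2]).round(3),(CR.T@-ori(0,10)[:,2]).round(3))
for P in [(-11,20,22),(14,20,22),(14,90,22),(10,-65,7),(-24,-65,7)]:
  for d in (-6,0,6,10):
    for lat in (-15,0,15):
      best=min((ik(ori(d,lat),W(P),s) for s in (J0,[10,0,-40,0,-40,-120],[30,0,-50,60,-30,-120],[0,0,-50,-90,-30,0])),key=lambda t:t[1]+t[2])
      print(P,d,lat,best[0].round(0),round(best[1],1),round(best[2],2))
E
```

```text
[ 0.105 -0.     0.995] [0.    0.174 0.985]
(-11, 20, 22) -6 -15 [ -2.   7. -32. -45. -26. -43.] 0.0 0.0
(-11, 20, 22) -6 0 [  16.    4.  -53.    3.   -0. -103.] 1.3 6.95
(-11, 20, 22) -6 15 [ -25.    4.  -50. -167.   -1.  101.] 0.3 1.56
(-11, 20, 22) 0 -15 [  2.   7. -31. -35. -29. -56.] 0.0 0.0
(-11, 20, 22) 0 0 [  14.    4.  -58.   35.   -3. -134.] 0.9 3.7
(-11, 20, 22) 0 15 [ -25.    4.  -51. -174.   -0.  109.] 1.3 3.67
(-11, 20, 22) 6 -15 [  3.   9. -29. -28. -34. -65.] 0.0 0.0
(-11, 20, 22) 6 0 [  18.    4.  -54.   28.  -11. -130.] 0.0 0.0
(-11, 20, 22) 6 15 [  20.    6.  -58.   58.  -22. -163.] 1.4 4.04
(-11, 20, 22) 10 -15 [  4.  10. -27. -25. -37. -70.] 0.0 0.0
(-11, 20, 22) 10 0 [  19.    6.  -46.   13.  -21. -117.] 0.0 0.0
(-11, 20, 22) 10 15 [  20.    7.  -58.   58.  -23. -163.] 0.1 0.36
(14, 20, 22) -6 -15 [ -1.   7. -30. -42. -27. -47.] 0.0 0.0
(14, 20, 22) -6 0 [  15.    4.  -53.   14.   -1. -113.] 1.2 6.46
(14, 20, 22) -6 15 [ -24.    4.  -49. -174.   -0.  106.] 0.2 1.15
(14, 20, 22) 0 -15 [  2.   8. -29. -33. -30. -59.] 0.0 0.0
(14, 20, 22) 0 0 [  11.    4.  -58.   45
[... 2009 characters left out ...]
.0 0.0
(-24, -65, 7) -6 0 [  7.   8. -48. -11.  -0. -82.] 0.3 1.68
(-24, -65, 7) -6 15 [ -32.    8.  -46. -154.   -3.   93.] 1.3 5.54
(-24, -65, 7) 0 -15 [-12.  13. -26. -40. -36. -40.] 0.0 0.0
(-24, -65, 7) 0 0 [   7.    8.  -53.   15.   -1. -108.] 0.2 1.01
(-24, -65, 7) 0 15 [ -33.    8.  -49. -174.   -0.  116.] 0.9 4.2
(-24, -65, 7) 6 -15 [ -9.  14. -24. -32. -39. -51.] 0.0 0.0
(-24, -65, 7) 6 0 [   8.    9.  -46.    7.  -14. -101.] 0.0 0.0
(-24, -65, 7) 6 15 [   6.    9.  -58.   62.  -15. -154.] 1.9 5.98
(-24, -65, 7) 10 -15 [ -8.  14. -23. -28. -41. -57.] 0.0 0.0
(-24, -65, 7) 10 0 [  8.  10. -41.   4. -21. -97.] 0.0 0.0
(-24, -65, 7) 10 15 [   6.    9.  -58.   63.  -17. -155.] 0.8 2.44
```

```bash
python3 - <<'E'
from ik import *
J0=[4,8,-35,-15,-25,-80]
for P in [(-11,20,80),(-11,20,22),(14,20,22),(14,55,22),(-14,55,22),(-14,90,22),(14,90,22),(14,90,80),(10,-65,60),(10,-65,7),(-24,-65,7)]:
  for d,lat in ((0,-10),(3,-8),(3,-10),(4,-6)):
      best=ik(ori(d,lat),W(P),J0)
      print(P,d,lat,best[0].round(0),round(best[1],1),round(best[2],2))
E
```

```text
(-11, 20, 80) 0 -10 [ 12.  -3. -40. -15. -25. -83.] 0.0 0.0
(-11, 20, 80) 3 -8 [ 14.  -2. -41.  -8. -26. -92.] 0.0 0.0
(-11, 20, 80) 3 -10 [ 11.  -1. -38. -14. -28. -84.] 0.0 0.0
(-11, 20, 80) 4 -6 [  17.   -3.  -43.   -2.  -25. -100.] 0.0 0.0
(-11, 20, 22) 0 -10 [ 10.   5. -38. -22. -19. -74.] 0.0 0.0
(-11, 20, 22) 3 -8 [ 13.   5. -40. -12. -19. -87.] 0.0 0.0
(-11, 20, 22) 3 -10 [ 10.   6. -36. -19. -23. -78.] 0.0 0.0
(-11, 20, 22) 4 -6 [ 16.   5. -43.  -4. -17. -97.] 0.0 0.0
(14, 20, 22) 0 -10 [ 10.   6. -35. -20. -21. -76.] 0.0 0.0
(14, 20, 22) 3 -8 [ 13.   6. -37. -12. -21. -87.] 0.0 0.0
(14, 20, 22) 3 -10 [ 10.   7. -34. -18. -24. -79.] 0.0 0.0
(14, 20, 22) 4 -6 [ 15.   6. -40.  -4. -19. -96.] 0.0 0.0
(14, 55, 22) 0 -10 [ 16.   5. -39. -14. -17. -87.] 0.0 0.0
(14, 55, 22) 3 -8 [ 18.   5. -41.  -6. -18. -98.] 0.0 0.0
(14, 55, 22) 3 -10 [ 16.   6. -37. -13. -21. -88.] 0.0 0.0
(14, 55, 22) 4 -6 [  20.    5.  -44.    3.  -16. -108.] 0.0 0.0
(-14, 55, 22) 0 -10 [ 17.   4. -43. -15. -14. -87.] 0.0 0.0
(-14, 55, 22) 3 -8 [ 19.   4. -45.  -5. -15. -99.] 0.0 0.0
(-14, 55, 22) 3 -10 [ 16.
[... 881 characters left out ...]
 60) 0 -10 [ -4.   5. -29. -26. -33. -60.] 0.0 0.0
(10, -65, 60) 3 -8 [ -1.   5. -30. -19. -32. -70.] 0.0 0.0
(10, -65, 60) 3 -10 [ -3.   6. -28. -23. -35. -64.] 0.0 0.0
(10, -65, 60) 4 -6 [  2.   4. -32. -14. -30. -76.] 0.0 0.0
(10, -65, 7) 0 -10 [ -5.  11. -27. -30. -28. -55.] 0.0 0.0
(10, -65, 7) 3 -8 [ -1.  11. -29. -22. -27. -66.] 0.0 0.0
(10, -65, 7) 3 -10 [ -3.  12. -27. -26. -31. -60.] 0.0 0.0
(10, -65, 7) 4 -6 [  2.  11. -32. -16. -25. -73.] 0.0 0.0
(-24, -65, 7) 0 -10 [ -6.  10. -30. -33. -27. -51.] 0.0 0.0
(-24, -65, 7) 3 -8 [ -2.  10. -32. -25. -25. -62.] 0.0 0.0
(-24, -65, 7) 3 -10 [ -5.  11. -30. -29. -29. -57.] 0.0 0.0
(-24, -65, 7) 4 -6 [  1.  10. -35. -19. -23. -70.] 0.0 0.0
```

```bash
cat >> ik.py <<'E'
RG=ori(3,-10)
def go2(*pts,R1=RG):
    R,p=tool();o=sensors.get_obs();print("now",incon(p),"err",np.degrees(Ro.from_matrix(R1.T@R).as_rotvec()).round(2),"F(console)",(CR.T@o["force"]).round(1),"open",round(o["opening"],4),o["clock"],o["joint_pos"].round(1))
    for P in pts: print(P,rel(R,p,R1,W(P)).round(3).tolist())
E
python3 - <<'E'
from ik import *
go2((-12,23,80))
E
```

```text
now [-5.5 17.9 83.6] err [ 9.76 -2.71 -0.04] F(console) [ 0.4 -0.2 -0.2] open 0.05 4.7 [  18.3   -5.4  -58.2   32.6  -12.  -135.1]
(-12, 23, 80) [0.651, 0.504, 0.367, -0.17, 0.047, 0.001]
```

>>> move_arm(
  commands=[
    [4.8,0.1,0.1,0.0,-0.02,0.005,0],
    [4.8,0.2,0.2,0.1,-0.05,0.01,0],
    [4.8,0.3,0.3,0.2,-0.08,0.02,0],
    [4.8,0.4,0.4,0.3,-0.12,0.03,0],
    [4.8,0.5,0.5,0.35,-0.15,0.04,0],
    [4.8,0.65,0.5,0.37,-0.17,0.047,0],
    [4.8,0.65,0.5,0.37,-0.17,0.047,0],
    [4.8,0.65,0.5,0.37,-0.17,0.047,0],
  ],
)

```text
clock: 5.7
tool_pos: [0.5118, -0.0392, 0.1495]
orientation: [170.1, 25.0, -176.1]
force: [0.8, 0.7, 0.2]
opening: 0.0481
```

```bash
python3 - <<'E'
from ik import *
import cv2
S=cams.snapshot("wrist");f=S["frame"][:,:,::-1]
np.savez("wr3.npz",**S);cv2.imwrite("pics/wrist3.png",f)
cv2.imwrite("pics/w3.png",cv2.resize(f[80:260,240:440],None,fx=4,fy=3.3,interpolation=cv2.INTER_CUBIC))
go2((-12,23,80))
E
```

```text
now [-12.4  22.9  79.9] err [ 0.04  0.01 -0.05] F(console) [0.6 0.6 0.3] open 0.0476 5.75 [ 11.8  -1.6 -38.2 -13.9 -28.1 -84.9]
(-12, 23, 80) [-0.038, 0.009, -0.011, -0.001, -0.0, 0.001]
```

View pics/wrist3.png

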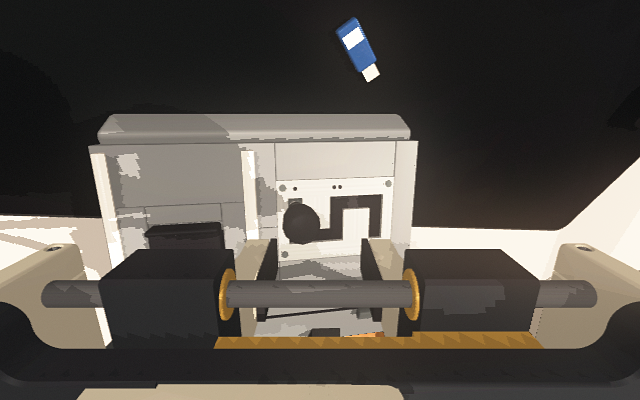

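View pics/w3.png

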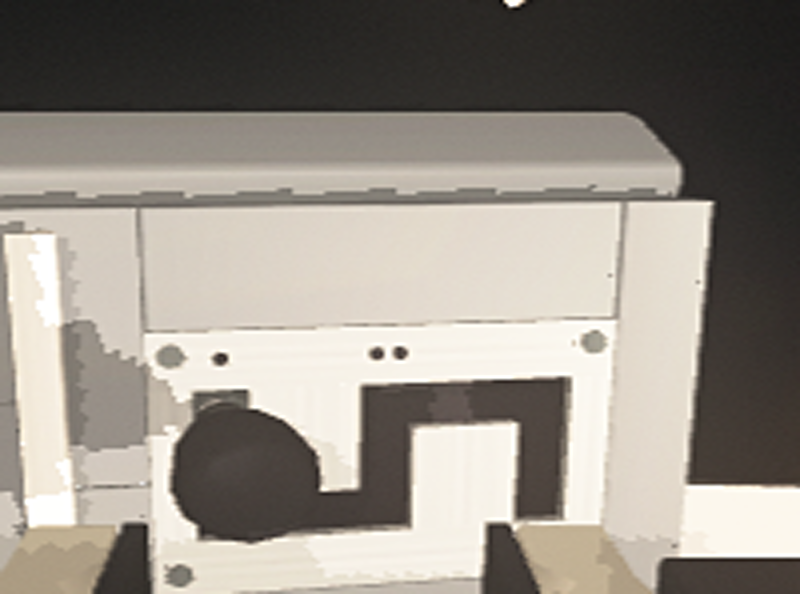

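```bash
cat > fit4.py <<'E'
from m2 import *
from fit3 import *
from fit2 import L as L1,S as S1
S2=dict(np.load("wr2.npz"));g=lambda x,y:np.array([x/2.4+160,y/2.2+60]);zp=1.5
L2=[((-20,14,zp),g(361,273)),((-20,49,zp),g(463,273)),((-20,96,zp),g(597,273)),((20,96,zp),g(588,368)),((20,84,zp),g(558,368)),((20,61,zp),g(492,367)),((-8,84,zp),g(562,300)),((-8,61,zp),g(494,301)),((8,49,zp),g(461,342)),((-65,125,0),g(697,150)),((20.5,-90.5,14),g(58,384)),((20.5,-39.5,14),g(212,384))]
S3=dict(np.load("wr3.npz"));g3=lambda x,y:np.array([x/4+240,y/3.3+80])
L3=[((-20,14,zp),g3(193,393)),((-20,49,zp),g3(362,386)),((-20,96,zp),g3(571,378)),((20,96,zp),g3(562,517)),((20,84,zp),g3(517,517)),((20,61,zp),g3(411,526)),((20,14,zp),g3(198,540)),((-8,84,zp),g3(520,421)),((-8,61,zp),g3(411,425)),((8,49,zp),g3(358,490)),((-65,125,0),g3(714,202)),((-65,-125,0),np.array([90,146.]))]
if __name__=="__main__":
    A=[(S1,L1),(S2,L2),(S3,L3)]
    for S,L in A: x,r=fit(S,L);print(x.round(4),np.abs(r).mean(), [(pose(x)[0]@con(P)+pose(x)[1]).round(4).tolist() for P in ((0,20,38),(10,-65,14))])
    def F(q): R,t=pose(q);return np.ravel([proj(S,R@con(X)+t)-p for S,L in A for X,p in L])
    o=least_squares(F,q,loss="soft_l1");print(o.x.round(4),np.abs(o.fun).mean()); 
    R,t=pose(o.x);print([[(proj(S,R@con(X)+t)-p).mean() for S,L in [(s,L)] for X,p in L] and np.mean([proj(s,R@con(X)+t)-p for X,p in L],0).round(1) for s,L in A])
    for k in (-14,-11,-8): print(k,(proj(S3,R@con((k,20,38))+t)))
E
python3 fit4.py | tail -8
```

```text
[ 0.5915 -0.0568  0.0671  0.0029] 0.45220125961012364 [[0.5424, -0.04, 0.1184], [0.5681, -0.1235, 0.1019]]
[ 0.5878 -0.0586  0.0651 -0.0015] 0.5404279194998557 [[0.5388, -0.0418, 0.114], [0.5644, -0.1253, 0.0976]]
[ 0.5874 -0.0588  0.0645 -0.0008] 0.5446745756064159 [[0.5384, -0.0419, 0.1147], [0.5639, -0.1255, 0.0982]]
[ 0.5881 -0.0581  0.0672 -0.0007] 1.6604347698144057
[array([-1.2, -5. ]), array([0.5, 0.9]), array([0.6, 0.7])]
-14 [301.62185843 219.35695722]
-11 [301.71137797 223.33416039]
-8 [301.80027048 227.28350555]
```

```bash
sed -i 's/^q=.*/q=[.5876,-.0587,.0648,-.001]/' m2.py; python3 - <<'E'
from ik import *
S3=dict(np.load("wr3.npz"))
for k in (-14,-11,-8): print(k,proj(S3,W((k,20,38))),proj(S3,W((k,20,45))))
go2((-12,22.6,40),(-12,22.6,23))
E
```

```text
-14 [301.06440529 218.55400556] [302.26553526 221.64499483]
-11 [301.1472313 222.5375123] [302.34664108 225.74391461]
-8 [301.22947754 226.49313458] [302.42716117 229.81323334]
now [-7.1 24.5 81.4] err [-0.02  0.03 -0.17] F(console) [0.6 0.6 0.3] open 0.0476 5.75 [ 11.8  -1.6 -38.2 -13.9 -28.1 -84.9]
(-12, 22.6, 40) [0.273, -0.909, 4.063, 0.0, -0.001, 0.003]
(-12, 22.6, 23) [0.184, -1.204, 5.735, 0.0, -0.001, 0.003]
```

>>> move_arm(
  commands=[
    [4.8,0.2,-0.8,1.0,0,0,0],
    [4.8,0.2,-1.2,2.0,0,0,0],
    [4.8,0.2,-1.2,3.0,0,0,0],
    [4.8,0.2,-1.2,4.0,0,0,0],
    [4.8,0.2,-1.2,5.0,0,0,0],
    [4.8,0.2,-1.2,5.7,0,0,0],
    [4.8,0.2,-1.2,5.7,0,0,0],
    [4.8,0.2,-1.2,5.7,0,0,0],
  ],
)

```text
clock: 6.75
tool_pos: [0.535, -0.0394, 0.0963]
orientation: [170.0, 25.0, -176.1]
force: [-0.9, 0.6, 0.7]
opening: 0.0477
```

```bash
python3 - <<'E'
from ik import *
import cv2
for n in ("wrist","side","scene"):
    S=cams.snapshot(n);f=S["frame"][:,:,::-1]
    if n=="wrist": cv2.imwrite("pics/w4.png",cv2.resize(f[100:340,180:460],None,fx=2.8,fy=2.5,interpolation=cv2.INTER_CUBIC))
    if n=="side": cv2.imwrite("pics/s4.png",cv2.resize(f[90:240,225:375],None,fx=4,fy=4,interpolation=cv2.INTER_CUBIC))
go2((-12,22.6,23))
E
```

```text
now [-11.5  22.6  23.7] err [-0.04 -0.02 -0.17] F(console) [ 0.7 -0.5  0.3] open 0.0483 6.9 [ 10.1   5.8 -37.2 -19.6 -22.2 -77.4]
(-12, 22.6, 23) [0.05, -0.013, 0.07, 0.001, 0.0, 0.003]
```

View pics/w4.png

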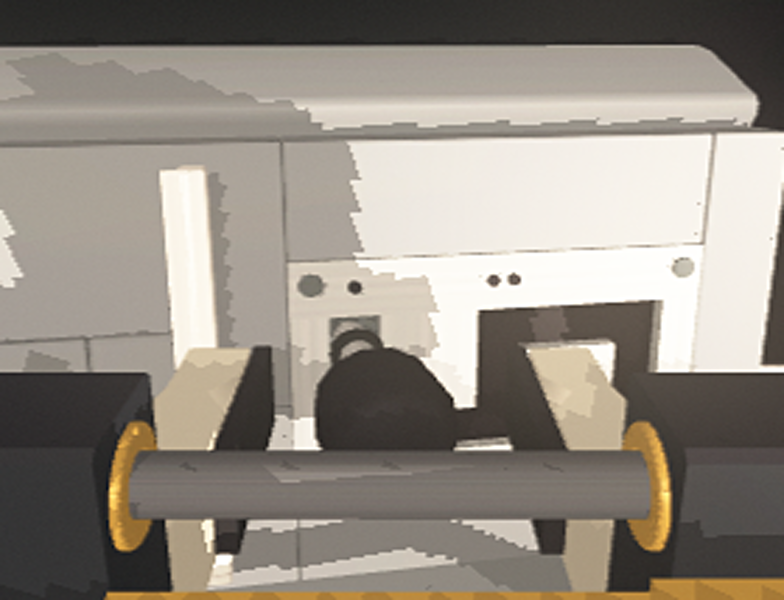

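View pics/s4.png

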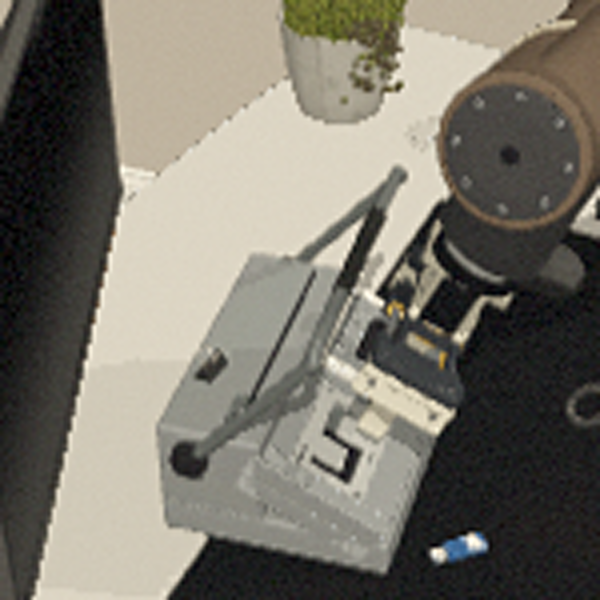

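>>> move_arm(
  commands=[
    [4.0,0,0,0,0,0,0],
    [3.4,0,0,0,0,0,0],
    [3.0,0,0,0,0,0,0],
    [2.6,0,0,0,0,0,0],
    [2.2,0,0,0,0,0,0],
    [2.0,0,0,0,0,0,0],
    [2.0,0,0,0,0,0,0],
    [2.0,0,0,0,0,0,0],
  ],
)

```text
clock: 7.9
tool_pos: [0.5349, -0.0394, 0.0961]
orientation: [170.0, 25.0, -176.1]
force: [1.0, -1.1, -1.7]
opening: 0.0258
```

```bash
cat > st.py <<'E'
from ik import *
import cv2,sys
def pic(n,tag,box=None,k=3):
    S=cams.snapshot(n);f=S["frame"][:,:,::-1]
    if box: f=f[box[0]:box[1],box[2]:box[3]]
    cv2.imwrite(f"pics/{tag}.png",cv2.resize(f,None,fx=k,fy=k,interpolation=cv2.INTER_CUBIC))
E
python3 - <<'E'
from st import *
pic("wrist","w5",(110,310,180,440),3)
R,p=tool()
go2()
print("console axes shifts per 10mm in tool cm: up",(R.T@CR[:,0]).round(3),"left",(R.T@CR[:,1]).round(3))
E
```

```text
now [-11.7  22.6  23.3] err [-0.04  0.02 -0.16] F(console) [ 1.1 -2.2 -2.1] open 0.0254 7.95 [ 10.1   5.9 -37.2 -19.6 -22.2 -77.4]
console axes shifts per 10mm in tool cm: up [-0.999  0.006 -0.052] left [-0.003  0.985  0.174]
```

View pics/w5.png

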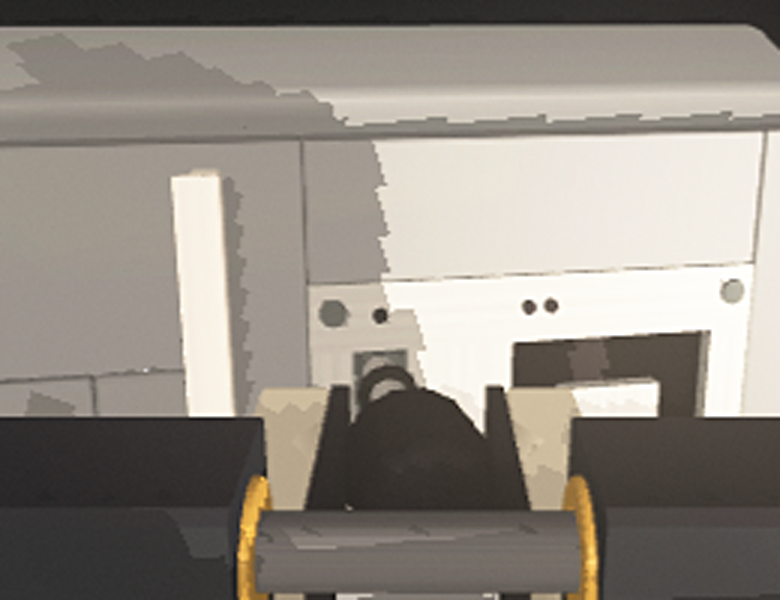

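>>> move_arm(
  commands=[
    [2.0,-0.5,0,-0.03,0,0,0],
    [2.0,-1.0,0,-0.05,0,0,0],
    [2.0,-1.5,0,-0.08,0,0,0],
    [2.0,-2.0,0.01,-0.1,0,0,0],
    [2.0,-2.3,0.01,-0.12,0,0,0],
    [2.0,-2.5,0.01,-0.13,0,0,0],
    [2.0,-2.5,0.01,-0.13,0,0,0],
    [2.0,-2.5,0.01,-0.13,0,0,0],
  ],
)

```text
clock: 8.95
tool_pos: [0.5572, -0.038, 0.108]
orientation: [170.0, 25.0, -176.1]
force: [1.7, -1.0, -2.9]
opening: 0.0259
```

```bash
python3 - <<'E'
from st import *
pic("wrist","w6",(110,310,180,440),3)
go2()
E
```

```text
now [13.6 22.6 23.4] err [-0.04 -0.02 -0.17] F(console) [-0.2  0.1 -3.4] open 0.0254 9.0 [  9.9   6.7 -34.6 -18.4 -24.  -78.6]
```

View pics/w6.png

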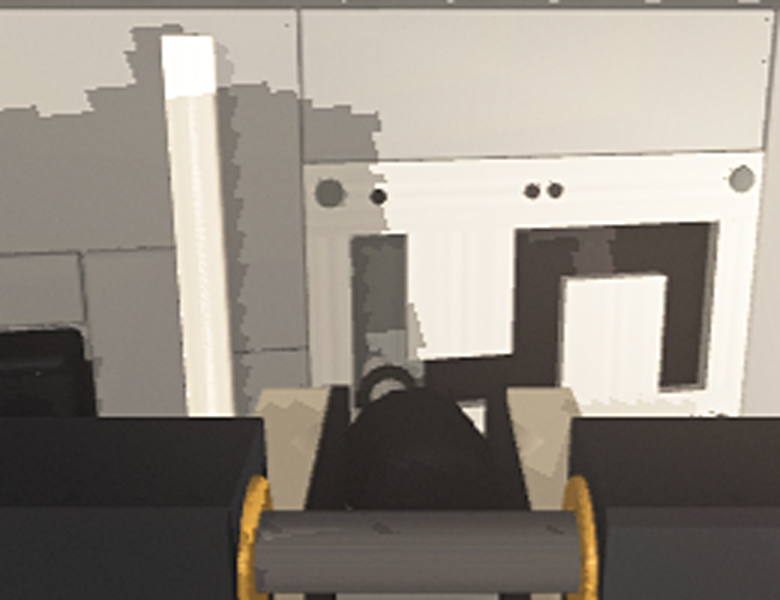

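>>> move_arm(
  commands=[
    [2.0,0,0.6,0.11,0,0,0],
    [2.0,0,1.2,0.21,0,0,0],
    [2.0,0,1.8,0.32,0,0,0],
    [2.0,-0.01,2.4,0.42,0,0,0],
    [2.0,-0.01,3.0,0.53,0,0,0],
    [2.0,-0.01,3.45,0.61,0,0,0],
    [2.0,-0.01,3.45,0.61,0,0,0],
    [2.0,-0.01,3.45,0.61,0,0,0],
  ],
)

```text
clock: 10.0
tool_pos: [0.5546, -0.0029, 0.1078]
orientation: [170.0, 25.0, -176.1]
force: [2.1, 1.5, -3.7]
opening: 0.0257
```

```bash
python3 - <<'E'
from st import *
pic("wrist","w7",(110,310,180,440),3)
go2()
E
```

```text
now [13.2 57.7 23.4] err [-0.05  0.03 -0.16] F(console) [ 0.6  1.5 -4.5] open 0.0254 10.05 [ 15.9   5.7 -37.8 -13.6 -20.6 -88.2]
```

View pics/w7.png

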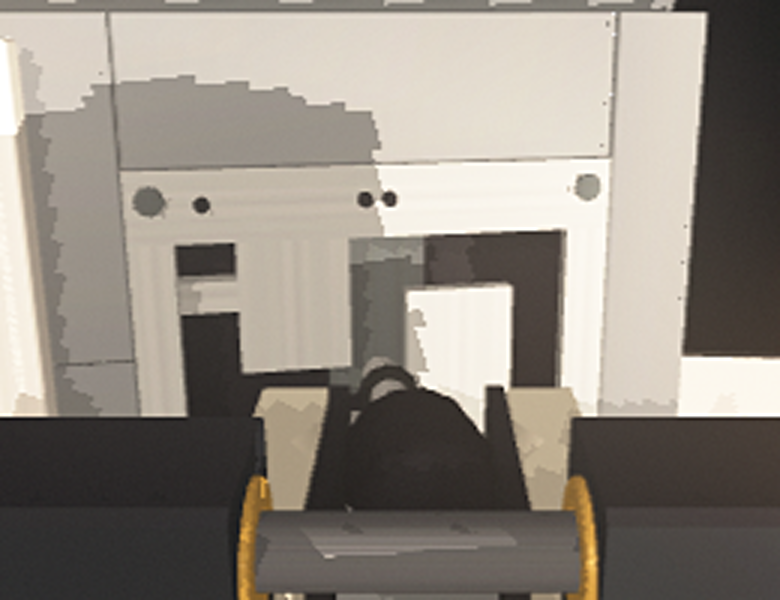

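>>> move_arm(
  commands=[
    [2.0,0.5,0,0.03,0,0,0],
    [2.0,1.0,0,0.05,0,0,0],
    [2.0,1.5,0,0.08,0,0,0],
    [2.0,2.0,-0.01,0.1,0,0,0],
    [2.0,2.5,-0.01,0.13,0,0,0],
    [2.0,2.7,-0.01,0.14,0,0,0],
    [2.0,2.7,-0.01,0.14,0,0,0],
    [2.0,2.7,-0.01,0.14,0,0,0],
  ],
)

```text
clock: 11.05
tool_pos: [0.5304, -0.0047, 0.0949]
orientation: [170.0, 24.9, -176.1]
force: [1.4, -0.4, -4.5]
opening: 0.0256
```

```bash
python3 - <<'E'
from st import *
pic("wrist","w8",(110,310,180,440),3)
go2()
E
```

```text
now [-14.3  57.6  23.3] err [-0.04  0.08 -0.15] F(console) [-1.6  0.5 -5. ] open 0.0256 11.1 [ 16.7   4.8 -41.1 -14.2 -18.2 -88.1]
```

View pics/w8.png

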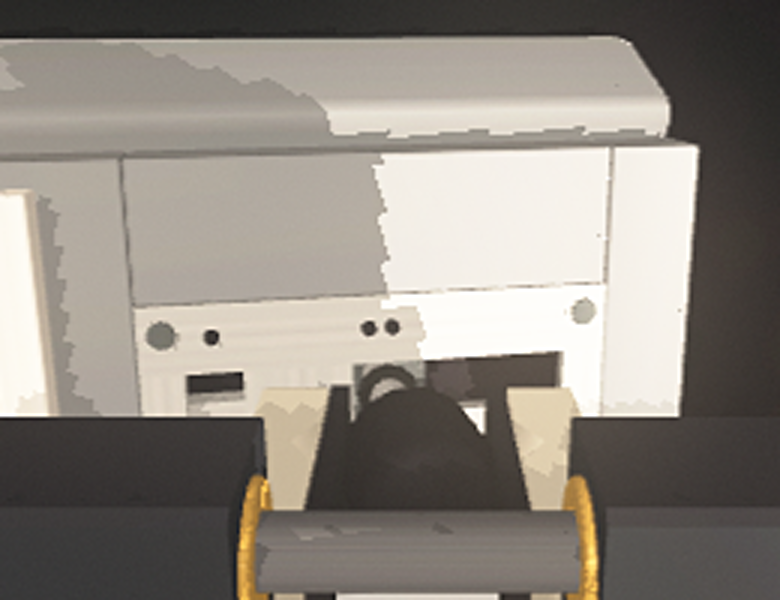

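>>> move_arm(
  commands=[
    [2.0,0,0.6,0.11,0,0,0],
    [2.0,0,1.2,0.21,0,0,0],
    [2.0,0,1.8,0.32,0,0,0],
    [2.0,-0.01,2.4,0.42,0,0,0],
    [2.0,-0.01,3.0,0.53,0,0,0],
    [2.0,-0.01,3.45,0.61,0,0,0],
    [2.0,-0.01,3.45,0.61,0,0,0],
    [2.0,-0.01,3.45,0.61,0,0,0],
  ],
)

```text
clock: 12.1
tool_pos: [0.5285, 0.0305, 0.0951]
orientation: [170.0, 25.0, -176.1]
force: [3.0, 0.6, -8.3]
opening: 0.026
```

```bash
python3 - <<'E'
from st import *
pic("wrist","w9",(110,310,180,440),3)
go2()
E
```

```text
now [-13.9  92.8  23.4] err [-0.05  0.03 -0.16] F(console) [-1.8  0.9 -8.5] open 0.0258 12.15 [  23.3    4.   -45.6   -6.   -13.7 -101.7]
```

View pics/w9.png

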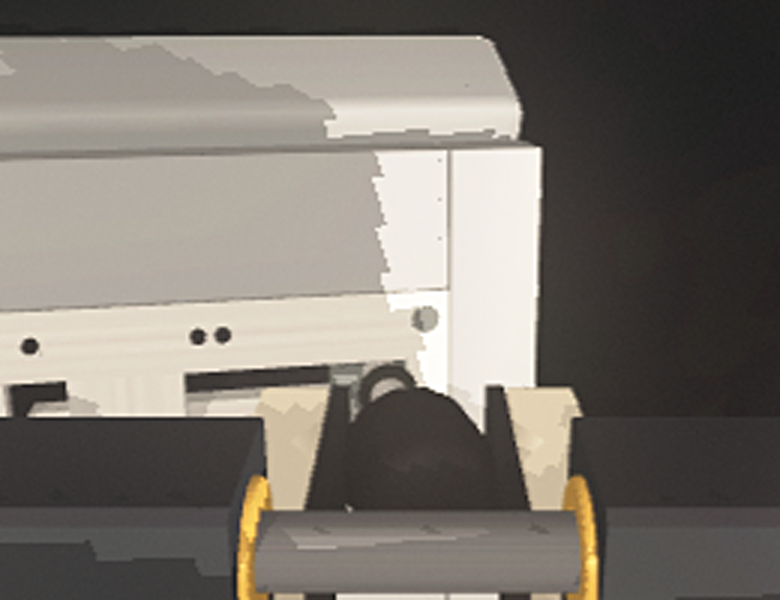

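>>> move_arm(
  commands=[
    [2.0,-0.5,0,0.03,0,0,0],
    [2.0,-1.0,0,0.02,0,0,0],
    [2.0,-1.5,0,0.0,0,0,0],
    [2.0,-2.0,0.01,-0.03,0,0,0],
    [2.0,-2.5,0.01,-0.06,0,0,0],
    [2.0,-2.8,0.01,-0.08,0,0,0],
    [2.0,-2.95,0.01,-0.09,0,0,0],
    [2.0,-2.95,0.01,-0.09,0,0,0],
  ],
)

```text
clock: 13.15
tool_pos: [0.555, 0.0321, 0.1087]
orientation: [170.0, 25.0, -176.1]
force: [-4.4, -0.1, 5.8]
opening: 0.0254
```

```bash
python3 - <<'E'
from st import *
pic("wrist","w10",(110,310,180,440),3)
go2()
E
```

```text
now [15.9 92.8 22.9] err [-0.05  0.02 -0.16] F(console) [-2.   0.6  8. ] open 0.0258 13.2 [ 21.8   5.2 -41.1  -7.1 -17.1 -99.4]
```

View pics/w10.png

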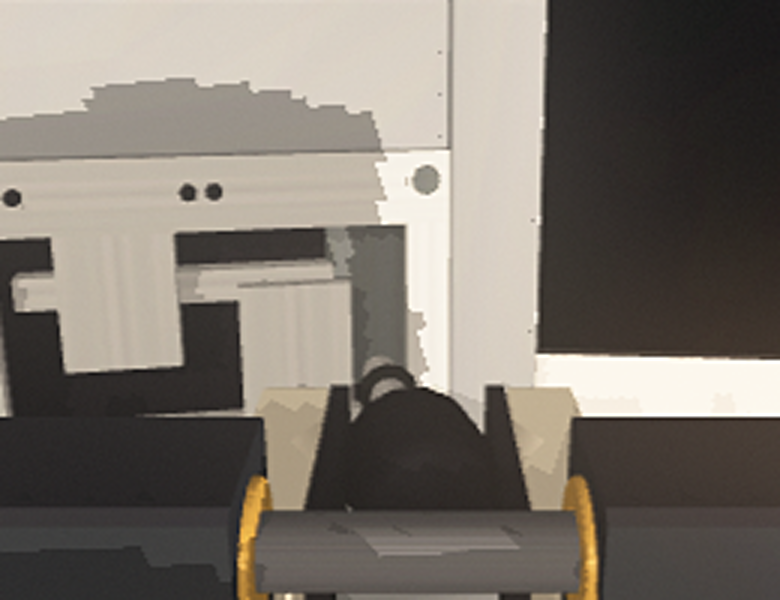

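>>> move_arm(
  commands=[
    [2.0,-0.1,0,-0.06,0,0,0],
    [2.0,-0.2,0,-0.07,0,0,0],
    [2.0,-0.3,0,-0.07,0,0,0],
    [2.0,-0.3,0,-0.07,0,0,0],
    [2.0,-0.3,0,-0.07,0,0,0],
    [2.0,-0.3,0,-0.07,0,0,0],
    [2.0,-0.3,0,-0.07,0,0,0],
    [2.0,-0.3,0,-0.07,0,0,0],
  ],
)

```text
clock: 14.2
tool_pos: [0.5553, 0.0319, 0.1089]
orientation: [170.1, 24.8, -176.1]
force: [-9.1, 2.3, 1.5]
opening: 0.0254
```

```bash
python3 - <<'E'
from st import *
pic("wrist","w11",(110,310,180,440),3)
go2()
E
```

```text
now [16.4 92.5 22.9] err [-0.02  0.26 -0.12] F(console) [-7.6  2.3  5.4] open 0.0255 14.25 [ 21.7   5.3 -40.8  -7.3 -17.5 -99.2]
```

View pics/w11.png

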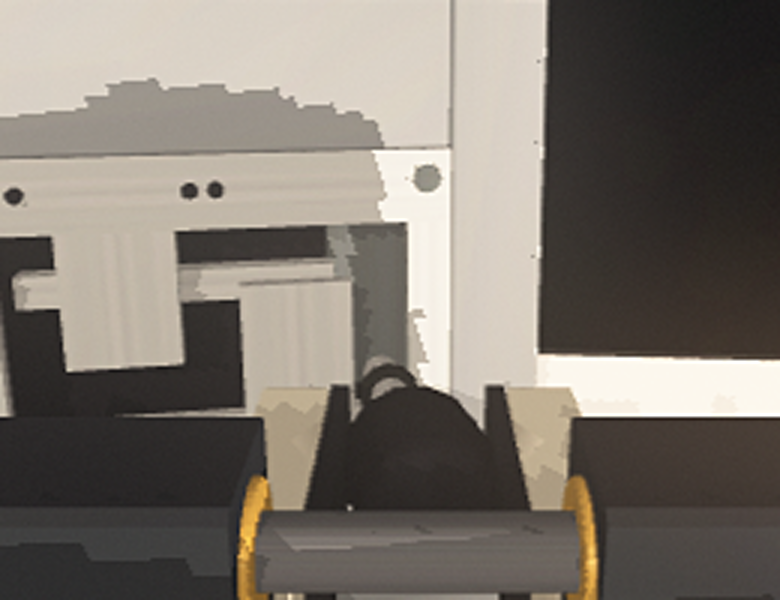

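>>> move_arm(
  commands=[
    [3.0,0.1,0,0,0,0,0],
    [4.0,0.2,0,0,0,0,0],
    [4.8,0.2,0,0,0,0,0],
    [4.8,0.2,0,0,0,0,0],
    [4.8,0.2,0,-1.0,0,0,0],
    [4.8,0.2,0,-2.5,0,0,0],
    [4.8,0.2,0,-4.5,0,0,0],
    [4.8,0.2,0,-6.0,0,0,0],
  ],
)

```text
clock: 15.25
tool_pos: [0.531, 0.0198, 0.1649]
orientation: [170.0, 25.1, -176.1]
force: [-0.4, 0.5, 0.7]
opening: 0.0478
```

```bash
python3 - <<'E'
from st import *
pic("wrist","w12",(80,330,150,450),2.6)
S=cams.snapshot("wrist");np.savez("wr12.npz",**S)
go2((0,0,110),(10,-65,110))
for k in (8,11,14): print(k,((proj(S,W((k,90,38)))-[150,80])*2.6).round())
E
```

```text
now [21.4 82.1 84.5] err [-0.09 -0.2  -0.18] F(console) [ 0.3 -0.5  0.4] open 0.0485 15.35 [  21.5   -2.4  -40.2   -5.2  -25.4 -101.3]
(0, 0, 110) [2.278, -7.65, -3.847, 0.002, 0.004, 0.003]
(10, -65, 110) [1.295, -14.043, -5.034, 0.002, 0.004, 0.003]
8 [434. 331.]
11 [434. 341.]
14 [435. 351.]
```

View pics/w12.png

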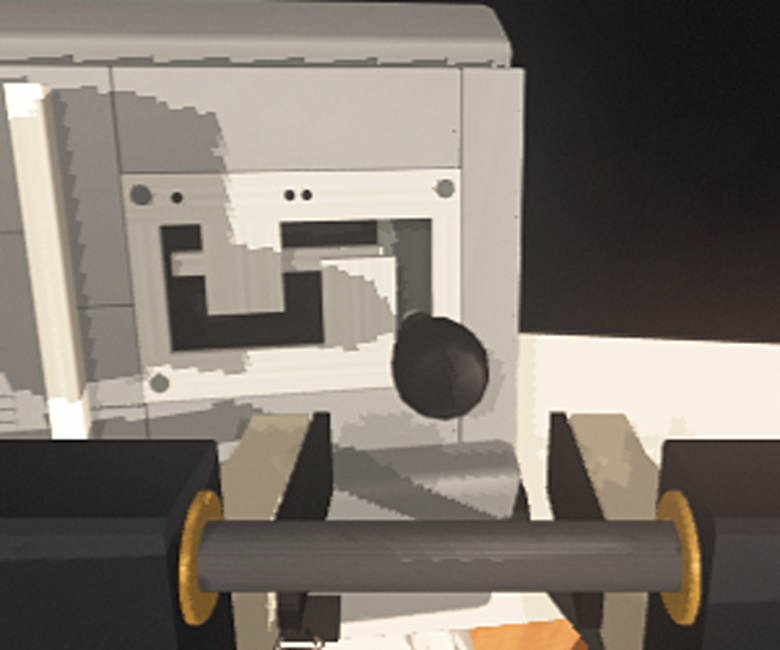

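```bash
python3 - <<'E'
from m2 import *
from fit3 import *
S=dict(np.load("wr12.npz"));g=lambda x,y:np.array([x/2.6+150,y/2.6+80]);z=1.5
L=[((-20,14,z),g(160,227)),((-20,49,z),g(282,222)),((-20,96,z),g(432,219)),((20,14,z),g(172,352)),((20,61,z),g(325,343)),((8,26,z),g(208,314)),((8,49,z),g(284,312)),((-8,84,z),g(395,257)),((-65,125,0),g(523,68))]
x,r=fit(S,L,q);print(x.round(4),np.abs(r).mean())
R,t=pose(x)
for a,b in((q,"old"),(x,"new")):
  R,t=pose(a)
  for k in (8,11,14,17): print(b,k,[((proj(S,R@con((k,90,h))+t)-[150,80])*2.6).round().tolist() for h in (3,38,45)])
E
```

```text
[ 0.5878 -0.0594  0.0626  0.0009] 0.30722957285361713
old 8 [[416.0, 301.0], [434.0, 331.0], [439.0, 338.0]]
old 11 [[416.0, 310.0], [434.0, 341.0], [439.0, 348.0]]
old 14 [[416.0, 319.0], [435.0, 351.0], [439.0, 359.0]]
old 17 [[416.0, 328.0], [435.0, 361.0], [439.0, 369.0]]
new 8 [[415.0, 306.0], [433.0, 336.0], [438.0, 344.0]]
new 11 [[415.0, 315.0], [433.0, 347.0], [438.0, 354.0]]
new 14 [[415.0, 324.0], [433.0, 357.0], [438.0, 365.0]]
new 17 [[415.0, 333.0], [433.0, 367.0], [438.0, 375.0]]
```

```bash
sed -i 's/^q=.*/q=[.5877,-.059,.0637,0]/' m2.py; cat >> ik.py <<'E'
RT2=ori(4,-3)
E
python3 - <<'E'
from ik import *
J0=[2,5,-35,-15,-25,-75]
for P in [(0,0,100),(13,-65,60),(13,-65,8),(-30,-65,8),(-30,-65,80)]:
    b=ik(RT2,W(P),J0);print(P,b[0].round(0),round(b[1],2),round(b[2],2))
go2((5,0,100),(13,-65,65),R1=RT2)
E
```

```text
(0, 0, 100) [  16.   -5.  -44.    5.  -26. -106.] 0.0 0.0
(13, -65, 60) [  5.   3. -37.  -5. -26. -87.] 0.0 0.0
(13, -65, 8) [  5.  10. -37.  -7. -20. -84.] 0.0 0.0
(-30, -65, 8) [  5.   9. -41.  -9. -16. -83.] 0.0 0.0
(-30, -65, 80) [  5.  -1. -42.  -5. -25. -87.] 0.0 0.0
now [20.8 82.4 83.7] err [-7.12 -1.2  -0.34] F(console) [ 0.3 -0.5  0.4] open 0.0485 15.35 [  21.5   -2.4  -40.2   -5.2  -25.4 -101.3]
(5, 0, 100) [1.681, -7.829, -2.977, 0.124, 0.021, 0.006]
(13, -65, 65) [0.735, -14.838, -0.716, 0.124, 0.021, 0.006]
```

>>> move_arm(
  commands=[
    [4.0,0.4,-1.0,-1.5,0.02,0.005,0],
    [3.0,1.0,-3.0,-2.2,0.04,0.01,0],
    [2.0,1.5,-5.5,-2.8,0.06,0.01,0],
    [1.0,1.7,-7.8,-3.0,0.08,0.015,0],
    [0.0,1.5,-10.3,-2.6,0.1,0.02,0],
    [0.0,1.1,-12.8,-1.7,0.12,0.02,0],
    [0.0,0.75,-14.8,-0.7,0.124,0.021,0.006],
    [0.0,0.75,-14.8,-0.7,0.124,0.021,0.006],
  ],
)

```text
clock: 16.35
tool_pos: [0.542, -0.1281, 0.1412]
orientation: [177.0, 23.6, -176.5]
force: [-0.2, -0.5, -0.5]
opening: 0.0003
```

```bash
python3 - <<'E'
from st import *
cams.snapshot("side");cams.snapshot("side")
S=cams.snapshot("wrist");np.savez("wr13.npz",**S);f=S["frame"][:,:,::-1]
cv2.imwrite("pics/w13.png",cv2.resize(f[90:290,230:480],None,fx=3,fy=3,interpolation=cv2.INTER_CUBIC))
go2(R1=RT2)
for P in [(20.5,-90.5,14),(20.5,-39.5,14),(10,-65,14),(-.5,-65,14),(-.5,-65,19),(-20,14,1.5),(-20,49,1.5)]: print(P,((proj(S,W(P))-[230,90])*3).round())
E
```

```text
now [ 10.9 -64.7  63. ] err [0.05 0.25 0.02] F(console) [-0.9  0.3  0.7] open 0.0004 16.5 [  5.3   3.  -37.   -5.2 -26.3 -86.8]
(20.5, -90.5, 14) [151. 448.]
(20.5, -39.5, 14) [355. 444.]
(10, -65, 14) [254. 406.]
(-0.5, -65, 14) [253. 365.]
(-0.5, -65, 19) [254. 370.]
(-20, 14, 1.5) [557. 274.]
(-20, 49, 1.5) [690. 272.]
```

View pics/w13.png

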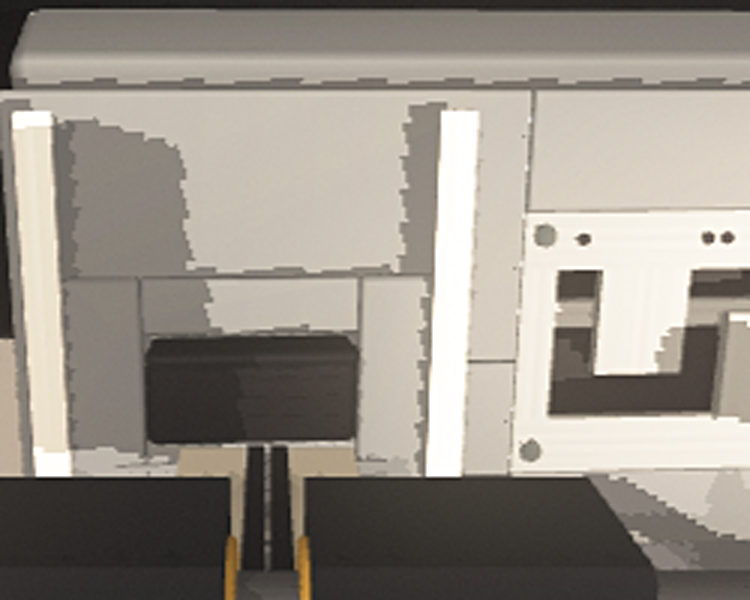

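```bash
python3 - <<'E'
from st import *
go2((10.5,-65,20),(10.5,-65,14),(10.5,-65,9),R1=RT2)
R,p=tool();print("normal-in",(R.T@-CR[:,2]).round(3),"front",(R.T@-CR[:,0]).round(3))
E
```

```text
now [ 10.9 -64.7  63. ] err [0.05 0.25 0.02] F(console) [-0.9  0.3  0.7] open 0.0004 16.5 [  5.3   3.  -37.   -5.2 -26.3 -86.8]
(10.5, -65, 20) [-0.281, -0.255, 4.286, -0.001, -0.004, -0.0]
(10.5, -65, 14) [-0.326, -0.286, 4.883, -0.001, -0.004, -0.0]
(10.5, -65, 9) [-0.363, -0.311, 5.381, -0.001, -0.004, -0.0]
normal-in [-0.074 -0.051  0.996] front [ 0.997 -0.004  0.074]
```

>>> move_arm(
  commands=[
    [0.0,-0.05,-0.05,0.8,0,0,0],
    [0.0,-0.1,-0.1,1.6,0,0,0],
    [0.0,-0.15,-0.15,2.4,0,0,0],
    [0.0,-0.2,-0.2,3.1,0,0,0],
    [0.0,-0.25,-0.25,3.8,0,0,0],
    [0.0,-0.28,-0.26,4.3,0,0,0],
    [0.0,-0.28,-0.26,4.3,0,0,0],
    [0.0,-0.28,-0.26,4.3,0,0,0],
  ],
)

```text
clock: 17.5
tool_pos: [0.5623, -0.1257, 0.1048]
orientation: [177.0, 23.8, -176.3]
force: [-0.7, -0.1, -0.2]
opening: 0.0004
```

```bash
python3 - <<'E'
from st import *
S=cams.snapshot("wrist");f=S["frame"][:,:,::-1]
cv2.imwrite("pics/w14.png",cv2.resize(f[90:290,200:450],None,fx=3,fy=3,interpolation=cv2.INTER_CUBIC))
go2((10.5,-65,14),(10.5,-65,9),R1=RT2)
E
```

```text
now [ 11.2 -64.9  20. ] err [ 0.04  0.2  -0.  ] F(console) [-0.3  0.6 -0.3] open 0.0004 17.55 [  5.1   8.1 -37.   -6.6 -21.2 -85.1]
(10.5, -65, 14) [0.021, -0.038, 0.603, -0.001, -0.004, 0.0]
(10.5, -65, 9) [-0.015, -0.064, 1.101, -0.001, -0.004, 0.0]
```

View pics/w14.png

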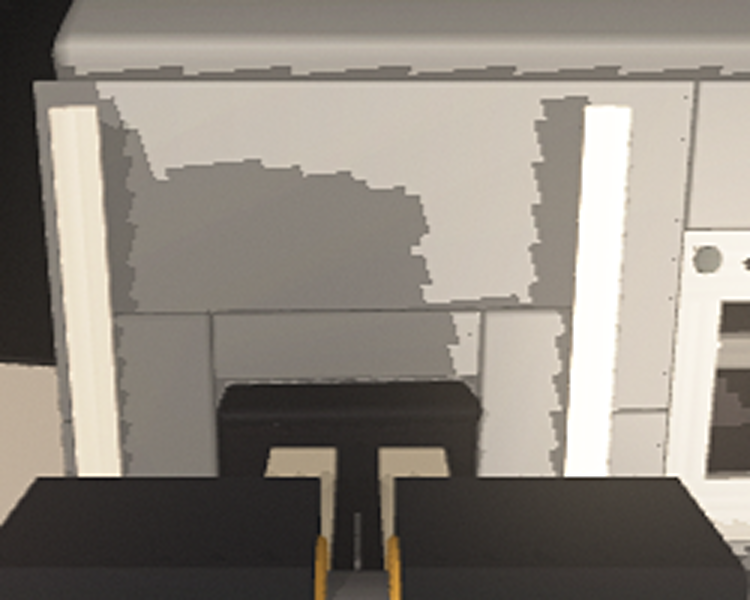

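>>> move_arm(
  commands=[
    [0.0,-0.02,-0.02,0.2,0,0,0],
    [0.0,-0.03,-0.03,0.4,0,0,0],
    [0.0,-0.04,-0.04,0.6,0,0,0],
    [0.0,-0.05,-0.04,0.75,0,0,0],
    [0.0,-0.06,-0.05,0.9,0,0,0],
    [0.0,-0.07,-0.05,1.0,0,0,0],
    [0.0,-0.08,-0.06,1.1,0,0,0],
    [0.0,-0.08,-0.06,1.1,0,0,0],
  ],
)

```text
clock: 18.55
tool_pos: [0.5676, -0.1254, 0.095]
orientation: [177.1, 23.8, -176.3]
force: [-1.0, -1.1, 5.0]
opening: 0.0004
```

```bash
python3 - <<'E'
from st import *
go2(R1=RT2)
R,p=tool();o=sensors.get_obs();print(R.T@o["force"])
E
```

```text
now [ 11.2 -65.    8.8] err [ 0.04  0.2  -0.01] F(console) [ 1.3 -1.   4.9] open 0.0004 18.55 [  5.    9.5 -36.9  -7.1 -19.9 -84.6]
[-0.98098588 -0.76455583 -5.02662407]
```

>>> move_arm(
  commands=[
    [0.0,0.2,0,0.06,0,0,0],
    [0.0,0.5,0,0.09,0,0,0],
    [0.0,0.9,0,0.12,0,0,0],
    [0.0,1.3,0,0.15,0,0,0],
    [0.0,1.7,-0.01,0.18,0,0,0],
    [0.0,2.1,-0.01,0.21,0,0,0],
    [0.0,2.4,-0.01,0.23,0,0,0],
    [0.0,2.4,-0.01,0.23,0,0,0],
  ],
)

```text
clock: 19.55
tool_pos: [0.5459, -0.1267, 0.0828]
orientation: [177.0, 23.7, -176.3]
force: [-2.1, -1.7, 4.2]
opening: 0.0007
```

```bash
python3 - <<'E'
from st import *
S=cams.snapshot("wrist");f=S["frame"][:,:,::-1]
cv2.imwrite("pics/w15.png",cv2.resize(f[90:290,200:450],None,fx=3,fy=3,interpolation=cv2.INTER_CUBIC))
go2(R1=RT2)
E
```

```text
now [-13.7 -64.9   8.2] err [0.03 0.28 0.01] F(console) [ 0.1 -1.4  4.8] open 0.0006 19.6 [  5.    8.9 -39.6  -7.9 -17.9 -83.8]
```

View pics/w15.png

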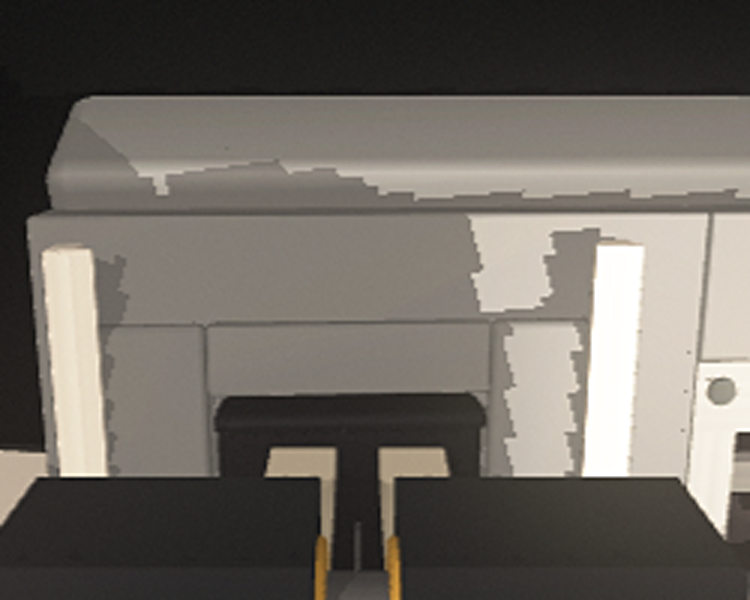

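>>> move_arm(
  commands=[
    [0.0,0.3,0,0.02,0,0,0],
    [0.0,0.6,0,0.04,0,0,0],
    [0.0,0.9,0,0.07,0,0,0],
    [0.0,1.1,0,0.08,0,0,0],
    [0.0,1.3,-0.01,0.1,0,0,0],
    [0.0,1.5,-0.01,0.11,0,0,0],
    [0.0,1.6,-0.01,0.12,0,0,0],
    [0.0,1.6,-0.01,0.12,0,0,0],
  ],
)

```text
clock: 20.6
tool_pos: [0.535, -0.1273, 0.0772]
orientation: [177.1, 24.1, -176.3]
force: [1.9, 0.5, 7.0]
opening: 0.0005
```

```bash
python3 - <<'E'
from st import *
S=cams.snapshot("wrist");f=S["frame"][:,:,::-1]
cv2.imwrite("pics/w16.png",cv2.resize(f[90:290,200:450],None,fx=3,fy=3,interpolation=cv2.INTER_CUBIC))
go2(R1=RT2)
E
```

```text
now [-26.1 -64.9   8.5] err [ 0.05 -0.06 -0.07] F(console) [ 5.2 -1.3  4.5] open 0.0004 20.65 [  5.1   8.5 -41.2  -8.5 -16.4 -83.1]
```

View pics/w16.png

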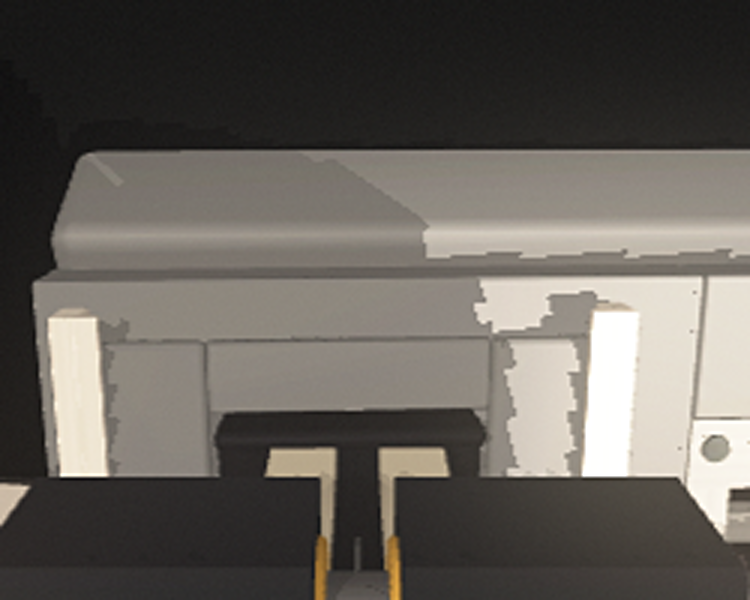

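>>> move_arm(
  commands=[
    [0.0,0.1,0,0.01,0,0,0],
    [0.0,0.2,0,0.02,0,0,0],
    [0.0,0.3,0,0.02,0,0,0],
    [0.0,0.3,0,0.02,0,0,0],
    [0.0,0.3,0,0.02,0,0,0],
    [0.0,0.3,0,0.02,0,0,0],
    [0.0,0.3,0,0.02,0,0,0],
    [0.0,0.3,0,0.02,0,0,0],
  ],
)

```text
clock: 21.65
tool_pos: [0.5345, -0.1274, 0.0772]
orientation: [177.1, 24.3, -176.2]
force: [5.9, 0.2, 8.2]
opening: 0.0003
```

```bash
python3 - <<'E'
from st import *
cams.snapshot("side")
go2(R1=RT2)
R,p=tool();print((R.T@CR[:,2]).round(3))
E
```

```text
now [-26.5 -64.9   8.7] err [ 0.06 -0.29 -0.12] F(console) [ 8.  -0.9  4.2] open 0.0 21.7 [  5.1   8.4 -41.4  -8.6 -16.  -83. ]
[ 0.065  0.051 -0.997]
```

>>> move_arm(
  commands=[
    [0.0,-0.25,0.01,-0.1,0,0,0],
    [0.0,-0.5,0.03,-0.5,0,0,0],
    [0.0,-0.55,0.05,-1.0,0,0,0],
    [0.0,-0.5,0.1,-2.0,0,0,0],
    [0.0,-0.4,0.2,-4.0,0,0,0],
    [0.0,-0.2,0.3,-6.0,0,0,0],
    [0.0,0.0,0.5,-9.0,0,0,0],
    [0.0,0.0,0.6,-11.0,0,0,0],
  ],
)

```text
clock: 22.7
tool_pos: [0.4838, -0.1304, 0.1758]
orientation: [177.0, 23.8, -176.4]
force: [1.4, -0.4, 0.1]
opening: 0.0005
```

```bash
python3 - <<'E'
from st import *
cams.snapshot("side")
S=cams.snapshot("wrist");f=S["frame"][:,:,::-1];cv2.imwrite("pics/w17.png",cv2.resize(f[60:310,150:500],None,fx=2.2,fy=2.2,interpolation=cv2.INTER_CUBIC))
go2(R1=RT2)
pic("scene","c17",(100,260,230,430),4)
for P in [(20.5-34,-90.5,14),(20.5-34,-39.5,14),(14,90,38)]: print(P,((proj(S,W(P))-[150,60])*2.2).round())
E
```

```text
now [-23.5 -64.7 120.2] err [ 0.04  0.06 -0.01] F(console) [ 0.5  0.  -0.5] open 0.0007 22.8 [  5.6  -5.4 -40.2  -4.2 -31.3 -88.2]
(-13.5, -90.5, 14) [296. 345.]
(-13.5, -39.5, 14) [416. 343.]
(14, 90, 38) [733. 418.]
```

View pics/w17.png

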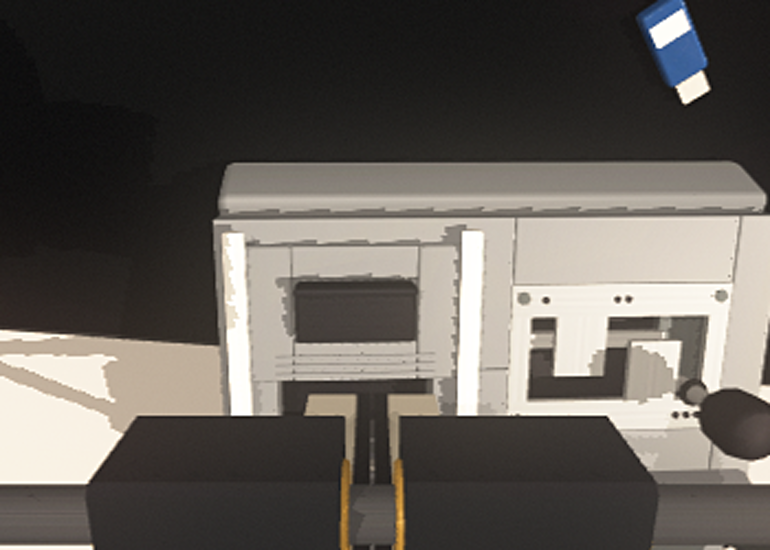

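View pics/c17.png

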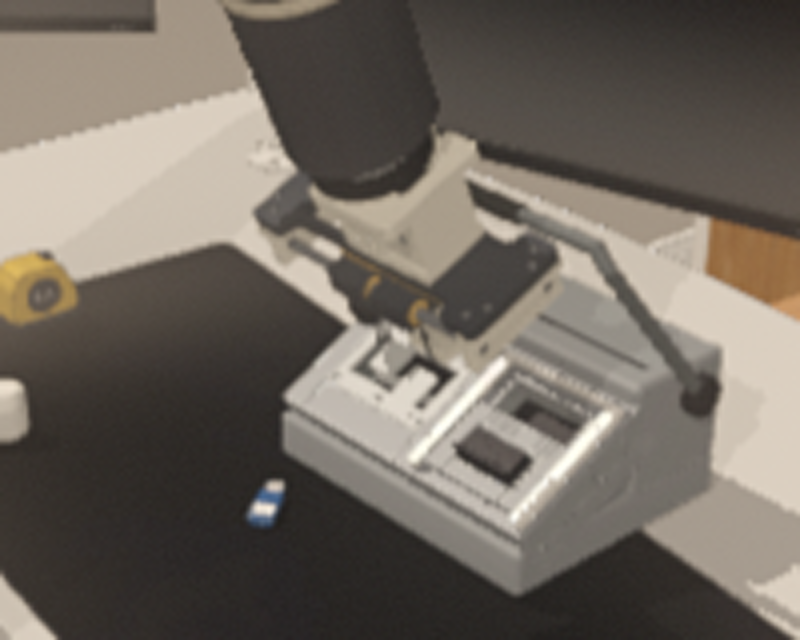

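```bash
python3 -c "
from plant import job;print(job.close_job())"
```

```text
the job is handed in; nothing more can be done
None
```

I moved the lever through the gate to the upper end of the last slot. Then I pressed the tab down (about 5 mm, 5 N) and slid the cover to its front stop with the tab held down. I handed the job in at about 23 s with the arm clear of the machine.

- **Lever:** it stopped against the end with about 8 N of push, and the last wrist picture shows it still in the third slot at the upper end.
- **Cover:** it stopped against about 8 N. In the last picture the tab's rear edge lies within about 1 mm of where 34 mm of opening puts it.
- **Other things:** I touched none of them. The final pictures show the usb stick, tape measure and earbud case undisturbed. I did not check the mouse, scissors and binder clip in the last pictures.
- **Disagreements:**
  - The first position fit from the wrist camera was about 4 mm off the later ones, so I dropped it.
  - The arm could not reach the straight along-normal pose because joint 3 was at its limit, so I worked with the gripper tilted a few degrees (3–10°) off the normal.
  - In the last slot the gripper travelled about 2 mm more than the lever's 28 mm range, which I put down to slip and give.

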